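Tip the balls out of the tumbler bowl, holding printed blocks back with a card

ROBOT

A 6-joint arm with a two-finger parallel gripper is mounted at the origin on the work surface. World frame = base frame: x ahead of the robot, y to its left, z up, the work surface at z = 0. Lengths are in m, angles in rad, forces in N, time in s.
With the tool pointing down it reaches from about 0.35 to 0.775 m from the base axis. Payload 7.3 kg.
Tool frame: the origin (TCP) lies at the very end of the fingers, on their centre line; the grasp point (between the pads) lies 19 mm behind it; x points along the fingers, y is the direction in which the jaws open and shut, and the axes are right-handed (so a half turn about x gives the same grasp; the last joint's range is limited). The gripper opens to 92 mm and grips with 3 to 60 N. Pads are 19 mm wide; open, the fingers measure 130 mm over their backs; the gripper's body (75 mm by 190 mm) begins 47 mm behind the grasp point.
Start: joints at [-1.376, 0.342, 1.524, -0, 1.275, -0.146], TCP at [0.175, -0.495, 0.227] pointing down, gripper open.
Joint ranges: [-2.53, 2.53], [-0.77, 2.02], [0.04, 2.7], [-1, 4.14], [0.28, 2.66], [-3.11, 3.11]. Speed limits (rad/s): [2.57, 2.57, 3.14, 3.14, 3.14, 3.14].

INTERFACE

Orientations are given as [roll, pitch, yaw] about the fixed x, y, z axes, in that order (R = Rz(yaw) Ry(pitch) Rx(roll)).
In Python, from cell import observe, vision, job gives the robot as it stands.
- The arm moves only by the tool send_rows, never from a script. Its argument "motion" is a list of rows, each an object with "hand": the opening, from -1 (shut) to 1 (fully open), so that 0 is half open; "slide": the shift along the tool's x, y, z in mm, a list of three; "spin": the turn about the tool's x in rad. In form: [{"hand": hand, "slide": [tx, ty, tz], "spin": spin}, ...]. A call has 1 to 8 rows; each row shifts and turns the pose as measured when the row begins, along the tool's axes as they then stand; what a row does not reach is not made up. A row lasts 1/10 s, in which the tool goes at most 50 mm and 8.59 degrees, less where a joint would pass 70% of its speed; a pose out of reach is approached as far as the arm can. A call with a gripper value outside its range is refused whole. The fingers move at their own pace and stop on an object; "grip_force" is the grip in N (left out, the last holds). Time passes only in rows, so rows that do not move let the fingers close. It gives the time, the measured TCP pose, the force and the opening at its end, in the units of the state.
- observe(): the state, without advancing time (a new reading comes with each control period).
- vision.read_camera(name): name is "scene" or "top" or "wrist"; returns a dict with "pixels" (384x512x3 uint8, blue, green, red), "range_z" (384x512 float32, m along the optical axis (not along the pixel's ray), 0 where there is no reading), "fx", "fy", "cx", "cy" (pixels), "world_from_camera" (4x4, takes a point from camera to world coordinates); the wrist camera has in their place "T_tool_cam" (4x4, takes a point from camera to tool coordinates, whose origin is the TCP and whose axes are the tool frame's). Camera axes: x right, y down, z forward; pixel columns grow to the right and rows downward; lengths in m; the calibration is good to about 2 mm. A picture is of the moment at which its call begins: read the wrist's pose just before it.
- job.hand_in(): hands the job in, once; it reports no verdict.
Trained networks look in a picture, given as the dict that the camera call returned (one of the last four; its "shot" number tells which), for a name from the list of things; names that differ only in an ending like _2 or _b are one class to them, and where a whole thing is asked for, a point or a joint stands for the part that bears it (a point fixed in the world has none). Each returns a list of dicts, best first, with "conf" (0 to 1); they miss things now and then, are a little off and sometimes report something else, mostly with a low value. They report only what shows in the picture. A call takes as long as a camera call. They do not tell look-alikes from the thing itself.
- vision.search_frame(picture, thing): "uv" ([column, row] in pixels, amid what is visible of it).
- vision.cut_out(picture, thing): "mask" (384x512 bool, what is visible of it) and "uv" ([column, row] in pixels, amid what is visible of it).
The state is a dict: "time": time; "qpos": joint angles; "qvel": joint speeds; "joint_efforts": joint torques, N m; "tool_pos": TCP position; "tool_rot": TCP orientation; "contact_force": force on the tool from outside, world axes, zero at the start; "torque": the same for the moment, N m; "opening": finger opening in m.
Only numpy, scipy, OpenCV 4.12 (cv2) and the standard library are available. Lean on these libraries where they do the work, as an engineer would, in place of code of your own. Each camera call takes 0.05 s, during which the arm holds its last target.

TASK

Pull the blue straightedge card out from under the raised shelf by its turned-up end, let go of it lying flat in the open and take it again by its white bar grip. Hold it across the bowl's mouth, leaving at the pouring lip a gap that lets the steel balls through but not the printed blocks, and with it press the bowl well over so that every ball runs into the catch tray while both blocks stay in the bowl. Then let the bowl swing back level and lay the card flat on the bench, disturbing nothing else.

Things in the scene. Friction and masses are not known exactly. Their poses are not given: they have to be found in the camera images.
- card_grip (a point): Middle of the white bar grip of the blue straightedge card. The card is a stiff sheet 120 (its x) x 200 (its y) x 4 thick, both long edges straight and alike, 0.17 kg. The bar, 12 wide (x), 50 long (y) and 34 high, stands on its upper face at its middle; this point is half-way up the bar, 21 above the card's underside; z points out of the upper face. At the start the card lies on the bench with its bar under the raised shelf.
- card_tab (a point): Middle of the upright turned-up end of the card, by which it can be pulled: a plate 8 thick (card y), 70 wide (card x), top 40 above the card's underside, at the card's end at -y, 96 from the bar's middle. This point is 22 above the underside. At the start it stands about 70 in front of the shelf edge, and the card's +y points in under the shelf.
- riser_edge (a point): Middle of the top front edge of the fixed dark raised shelf, 56 above the bench: 380 wide (y), 210 deep (x, pointing in under the shelf), its 12 thick deck leaving 44 free below; printed work on a build plate stands on it, from 45 behind the edge on, up to 120 above the bench.
- bowl (a joint): Tipping angle of the steel bowl, rad: 0 level, grows as the pouring lip goes down, stop at 0.80 (46 degrees). A spring returns the bowl to level when it is let go; holding it at 0.7 takes about 4 N downwards near the lip.
- bowl_mouth (a point): Centre of the steel bowl's round mouth, in the plane of the rim (moves with the bowl). Rim radius 105, bowl 40 deep, sheet 3; z points out of the mouth, -x to the pouring lip. Floor: flat disc of radius 46, its centre 26 towards +x of the mouth's.
- bowl_lip (a point): Middle of the pouring lip, on the rim, 105 towards -x of the mouth's centre; over the tray. The wall rises gently to it, at 25 degrees to the rim plane: tipped past about 0.6 rad, balls roll and unguarded blocks slide out over it. Under a card lying on the rim a thing passes if it is lower than about 0.42 x the distance from the card's edge to this lip.
- bowl_hinge (a point): Middle of the bowl's horizontal hinge axis (along y) on the fixed tumbler stand, 135 above the bench; axes of the stand. With the bowl level the mouth's centre lies 30 towards -x and 15 above it. The yoke arms that carry the bowl stand at 121 to 133 either side in y and reach 9 above the axis, 6 below the level rim.
- tray_in (a point): Centre of the inner floor of the dark catch tray, fixed below the pouring lip: inside 170 (x) x 210 (y), walls 27 above this floor.
- ball1_center (a point): Centre of a polished steel ball, diameter 14, in the bowl at the start (six alike).
- ball2_center (a point): Centre of a polished steel ball, diameter 14, in the bowl at the start (six alike).
- ball3_center (a point): Centre of a polished steel ball, diameter 14, in the bowl at the start (six alike).
- ball4_center (a point): Centre of a polished steel ball, diameter 14, in the bowl at the start (six alike).
- ball5_center (a point): Centre of a polished steel ball, diameter 14, in the bowl at the start (six alike).
- ball6_center (a point): Centre of a polished steel ball, diameter 14, in the bowl at the start (six alike).
- block1_mid (a point): Centre of an ivory printed flange block, 36 x 36 x 30 high, smooth, in the bowl at the start (two alike).
- block2_mid (a point): Centre of an ivory printed flange block, 36 x 36 x 30 high, smooth, in the bowl at the start (two alike).
- bracket: ivory printed U-bracket, two square posts 60 high on a base 36 x 58; origin under its base. Bystander.
- wash_bottle: white closed wash bottle with a red cap, radius 32, 160 high; origin under its base. Bystander.
- jar: glass jar with a dark lid, radius 34, 85 high; origin under its base. Bystander.
- brush: cleaning brush lying on the bench. Bystander.
- driver: screwdriver with a black handle lying on the bench. Bystander.
Not all that is in view belongs to the job. What is shaped like the part that bears block2_mid but turquoise is not meant.

How it is judged:
On the way, in this order (a step that is already met when the one before it is completed fails the run):
1. the card is drawn out with the fingers at its turned-up end (distance of card_grip from where it was at the start of the episode above 0.03 m and distance between the grasp point and card_tab below 0.045 m and contact force between the fingers and card above 0.3 N), for 0.1 s.
2. the card has been pulled clear of the shelf and let go, lying flat (distance of card_grip from where it was at the start of the episode above 0.1 m and angle between card's own z axis and vertical below 0.1 rad and linear speed of card below 0.03 m/s and x of card_grip in the frame of riser_edge below -0.03 m and contact force between the fingers and card below 0.1 N), for 0.2 s.
3. the bowl is tipped by more than 0.5 rad with the card, held by its bar grip, across its mouth (value of joint bowl above 0.5 rad and x of card_grip in the frame of bowl_mouth between -0.025 and 0.035 m and y of card_grip in the frame of bowl_mouth between -0.035 and 0.035 m and z of card_grip in the frame of bowl_mouth below 0.05 m and distance between the grasp point and card_grip below 0.03 m and contact force between the fingers and card above 1 N and contact force between card and bowl above 0.3 N), for 0.3 s.
At the end, for the whole second after the job is handed in: all six balls lie inside the tray, below its wall tops; both blocks lie in the bowl, centres within 95 mm of the mouth's centre and at most 20 mm above the rim; the bowl is level (under 0.06 rad); the card lies flat (within 0.06 rad) and still on the bench itself (within 6 mm) (x of ball1_center in the frame of tray_in between -0.085 and 0.085 m and y of ball1_center in the frame of tray_in between -0.105 and 0.105 m and z of ball1_center in the frame of tray_in between 0 and 0.027 m and x of ball2_center in the frame of tray_in between -0.085 and 0.085 m and y of ball2_center in the frame of tray_in between -0.105 and 0.105 m and z of ball2_center in the frame of tray_in between 0 and 0.027 m and x of ball3_center in the frame of tray_in between -0.085 and 0.085 m and y of ball3_center in the frame of tray_in between -0.105 and 0.105 m and z of ball3_center in the frame of tray_in between 0 and 0.027 m and x of ball4_center in the frame of tray_in between -0.085 and 0.085 m and y of ball4_center in the frame of tray_in between -0.105 and 0.105 m and z of ball4_center in the frame of tray_in between 0 and 0.027 m and x of ball5_center in the frame of tray_in between -0.085 and 0.085 m and y of ball5_center in the frame of tray_in between -0.105 and 0.105 m and z of ball5_center in the frame of tray_in between 0 and 0.027 m and x of ball6_center in the frame of tray_in between -0.085 and 0.085 m and y of ball6_center in the frame of tray_in between -0.105 and 0.105 m and z of ball6_center in the frame of tray_in between 0 and 0.027 m and z of block1_mid in the frame of bowl_mouth between -0.045 and 0.02 m and horizontal distance between each of block1_mid, block2_mid and bowl_mouth below 0.095 m and z of block2_mid in the frame of bowl_mouth between -0.045 and 0.02 m and value of joint bowl below 0.06 rad and angle between card's own z axis and vertical below 0.06 rad and height (world z) of card_grip between 0.014 and 0.026 m and linear speed of card below 0.02 m/s); the robot touches nothing.
It fails at once if the bowl is tipped by more than 0.3 rad without the card across its mouth (value of joint bowl above 0.3 rad and not (x of card_grip in the frame of bowl_mouth between -0.025 and 0.035 m and y of card_grip in the frame of bowl_mouth between -0.035 and 0.035 m and z of card_grip in the frame of bowl_mouth below 0.05 m)).
It fails at once if a block leaves the bowl (distance between any of block1_mid, block2_mid and bowl_mouth above 0.13 m).
It fails at once if a bystander is moved by more than 20 mm (distance of any of bracket, wash_bottle, jar, brush, driver from where it was at the start of the episode above 0.02 m).
It also fails if it takes over 72 s, if anything falls off the work surface, if the arm or the gripper's body presses on something with over 40 N, if the wrist force passes 120 N, or if a joint passes its speed limit or range.

## Working session

There is one attempt and no reset: what is moved stays moved. The work goes in short steps, Python scripts to look and compute and a tool call to move; the robot and the scene stay as the last step left them, time stands still between calls to the robot, and variables do not carry over. Pictures are saved under pics/ and viewed, and the job is handed in when it is done.

Besides the shell and the picture viewer there is one more tool, called after "Request:" as name([rows], argument=value, ...), one row to a line, values as JSON. send_rows: Moves the arm, as the interface text tells. Its arguments: {"type":"object","properties":{"motion":{"type":"array","items":{"type":"object","properties":{"hand":{"type":"number"},"slide":{"type":"array","items":{"type":"number"}},"spin":{"type":"number"}}}},"grip_force":{"type":"number"}},"required":["motion"]}

```bash
ls; mkdir -p pics
cat > h.py <<'E'
import numpy as np, cv2
from cell import observe, vision, job
from scipy.spatial.transform import Rotation as R
def st():
    s=observe(); print({k:np.round(s[k],4).tolist() for k in ['time','tool_pos','tool_rot','contact_force','opening','qpos']}); return s
def cloud(p,T=None):
    z=p['range_z']; v,u=np.mgrid[0:384,0:512]
    c=np.stack([(u-p['cx'])/p['fx']*z,(v-p['cy'])/p['fy']*z,z,np.ones_like(z)],-1)
    T=p['world_from_camera'] if T is None else T
    return (c@np.array(T).T)[...,:3]
def shot(name,fn):
    s=observe(); p=vision.read_camera(name); cv2.imwrite('pics/'+fn,p['pixels'])
    T=None
    if 'T_tool_cam' in p:
        Tw=np.eye(4); Tw[:3,:3]=R.from_euler('xyz',s['tool_rot']).as_matrix(); Tw[:3,3]=s['tool_pos']; T=Tw@np.array(p['T_tool_cam'])
    else: T=np.array(p['world_from_camera'])
    return p,cloud(p,T),T
E
python3 - <<'E'
from h import *
st()
for n in ['scene','top','wrist']:
    p,c,T=shot(n,n+'0.png'); np.savez('pics/'+n+'0.npz',c=c,T=T,z=p['range_z']); print(n,p['fx'],p['cx'],p['cy'],np.round(T,3).tolist())
    if n!='wrist':
        for t in ['card_grip','card_tab','riser_edge','bowl_mouth','bowl_lip','bowl_hinge','tray_in','block1_mid','ball1_center','bracket','wash_bottle','jar','brush','driver']:
            for d in vision.search_frame(p,t)[:8]:
                u,v=map(int,np.round(d['uv'])); print(t,[u,v],round(d['conf'],2),np.round(c[v,u],3))
E
```

```text
pics
{'time': 0.0, 'tool_pos': [0.1754, -0.4944, 0.2261], 'tool_rot': [-1.723, 1.5693, 1.7593], 'contact_force': [-0.6613, 0.0151, -0.554], 'opening': 0.0919, 'qpos': [-1.3761, 0.3427, 1.525, 0.0, 1.2754, -0.146]}
scene 377.25912147296515 254.49800370436344 187.30051631492873 [[-0.685, 0.382, -0.62, 1.176], [0.728, 0.374, -0.574, 0.612], [0.012, -0.845, -0.535, 0.681], [0.0, 0.0, 0.0, 1.0]]
card_grip [191, 207] 0.75 [ 0.614 -0.174  0.006]
card_tab [189, 204] 0.61 [ 0.613 -0.184  0.012]
riser_edge [145, 230] 0.87 [ 0.811 -0.107  0.067]
bowl_mouth [290, 215] 0.93 [0.559 0.162 0.121]
bowl_lip [288, 215] 0.96 [0.562 0.158 0.12 ]
bowl_hinge [391, 309] 0.62 [0.633 0.474 0.095]
bowl_hinge [277, 256] 0.56 [0.634 0.188 0.05 ]
tray_in [340, 232] 0.57 [0.397 0.223 0.006]
tray_in [191, 204] 0.53 [ 0.615 -0.171  0.02 ]
tray_in [278, 256] 0.48 [0.635 0.191 0.053]
block1_mid [287, 223] 0.44 [0.611 0.193 0.141]
bracket [157, 155] 0.65 [ 0.504 -0.512  0.022]
wash_bottle [288, 214] 0.36 [0.56  0.157 0.121]
jar [418, 287] 0.93 [0.527 0.485 0.082]
brush [445, 274] 0.76 [0.37  0.502 0.018]
driver [240, 1
[... 655 characters left out ...]
5 [ 0.643 -0.194  0.003]
block1_mid [114, 236] 0.49 [0.38  0.475 0.013]
block1_mid [204, 162] 0.46 [0.604 0.18  0.143]
bracket [411, 211] 0.7 [ 0.49  -0.492  0.015]
bracket [205, 161] 0.54 [0.607 0.177 0.142]
bracket [354, 260] 0.49 [ 0.325 -0.301  0.024]
bracket [115, 238] 0.46 [0.373 0.47  0.02 ]
wash_bottle [118, 167] 0.62 [0.586 0.449 0.116]
wash_bottle [114, 236] 0.17 [0.38  0.475 0.013]
jar [115, 200] 0.85 [0.487 0.459 0.085]
brush [111, 237] 0.88 [0.376 0.482 0.022]
driver [350, 258] 0.5 [ 0.332 -0.293  0.002]
wrist 272.6954137639445 251.73889164707492 189.05853450249617 [[0.334, -0.902, -0.274, 0.25], [-0.942, -0.32, -0.097, -0.468], [0.0, 0.291, -0.957, 0.385], [0.0, 0.0, 0.0, 1.0]]
```

View pics/scene0.png

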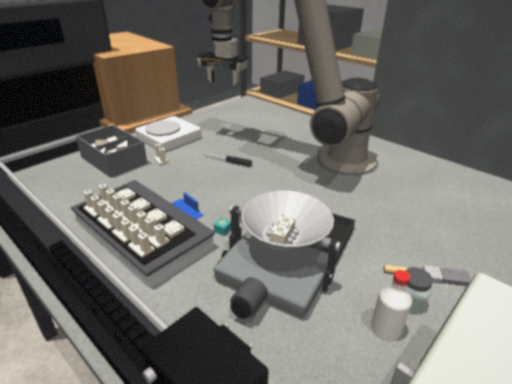

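View pics/top0.png

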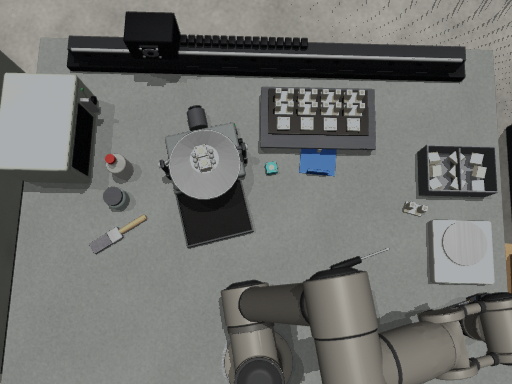

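The scene view shows the blue tab end at about (187,205) in front of the shelf, the bowl at (287,222) and the tray behind it. The top view shows the card at (318,162), the bowl at (205,165) with its lip towards the robot, and the tray at (217,212). Next I'll measure these more precisely.

Run:
```python
from h import *
s=observe(); print(np.round(R.from_euler('xyz',s['tool_rot']).as_matrix(),3).tolist())
im=cv2.imread('pics/top0.png').astype(int); c=np.load('pics/top0.npz')['c']
b,g,r=im[...,0],im[...,1],im[...,2]
m=(b>r+60)&(b>g+40); print(m.sum())
P=c[m]; 
for lo,hi in [(-.01,.012),(.03,.05)]:
    q=P[(P[:,2]>lo)&(P[:,2]<hi)]; print(len(q),q.min(0),q.max(0)) if len(q) else None
    if len(q)>10: print(cv2.minAreaRect((q[:,:2]*1000).astype(np.float32)))
# scene cam too
im2=cv2.imread('pics/scene0.png').astype(int); c2=np.load('pics/scene0.npz')['c']
m2=(im2[...,0]>im2[...,2]+60)&(im2[...,0]>im2[...,1]+40); Q=c2[m2]; q=Q[(Q[:,2]>.02)&(Q[:,2]<.05)]; print('scene tab',len(q),q.min(0),q.max(0),q.mean(0))
# shelf edge
d=(abs(c[...,2]-.056)<.006)&(c[...,1]<0)&(c[...,1]>-.45)&(c[...,0]>.6); q=c[d]; print('shelf',len(q),cv2.minAreaRect((q[:,:2]*1000).astype(np.float32)),q[:,0].min())
# rim
d=(abs(c[...,2]-.150)<.006)&(abs(c[...,0]-.59)<.15)&(abs(c[...,1]-.17)<.15)
q=c[d]; print('rim',len(q)); e,rr=cv2.minEnclosingCircle((q[:,:2]*1000).astype(np.float32)); print(e,rr)
d=(c[...,2]>.1)&(abs(c[...,0]-.59)<.15)&(abs(c[...,1]-.17)<.105)
q=c[d];print(cv2.minEnclosingCircle((q[:,:2]*1000).astype(np.float32)))
# stand/tray
d=(abs(c[...,2])<.04)&(b<60)&(c[...,0]>.3)&(c[...,0]<.56)&(c[...,1]>.02)&(c[...,1]<.35); q=c[d]; print('tray',len(q),cv2.minAreaRect((q[:,:2]*1000).astype(np.float32)))
big=cv2.resize(cv2.imread('pics/top0.png')[80:260,140:360],None,fx=3.5,fy=3.3,interpolation=cv2.INTER_CUBIC); cv2.imwrite('pics/topc.png',big)
```

```text
[[0.0, 0.334, -0.942], [-0.0, -0.942, -0.334], [-1.0, 0.0, 0.0]]
783
726 [ 0.60513047 -0.24500102 -0.00683314] [ 0.6946033  -0.12301205  0.01184937]
((653.17529296875, -184.58180236816406), (118.23030090332031, 90.36180877685547), 85.97521209716797)
48 [ 0.60689652 -0.21506568  0.03341568] [ 0.61664772 -0.14906589  0.04832503]
((612.2881469726562, -182.12705993652344), (66.31776428222656, 7.698451995849609), 86.62837219238281)
scene tab 72 [ 0.60570972 -0.20866393  0.02005816] [ 0.61791064 -0.1455019   0.04292542] [ 0.61329786 -0.1746874   0.03567735]
shelf 3281 ((830.4183959960938, -223.1820526123047), (445.98809814453125, 300.33624267578125), 89.84331512451172) 0.6808161020346399
rim 935
(624.8634643554688, 184.61248779296875) 138.17987060546875
((601.302734375, 166.883544921875), 120.14000701904297)
tray 3003 ((477.7449035644531, 158.45057678222656), (206.31411743164062, 218.80442810058594), 16.173887252807617)
```

View pics/topc.png

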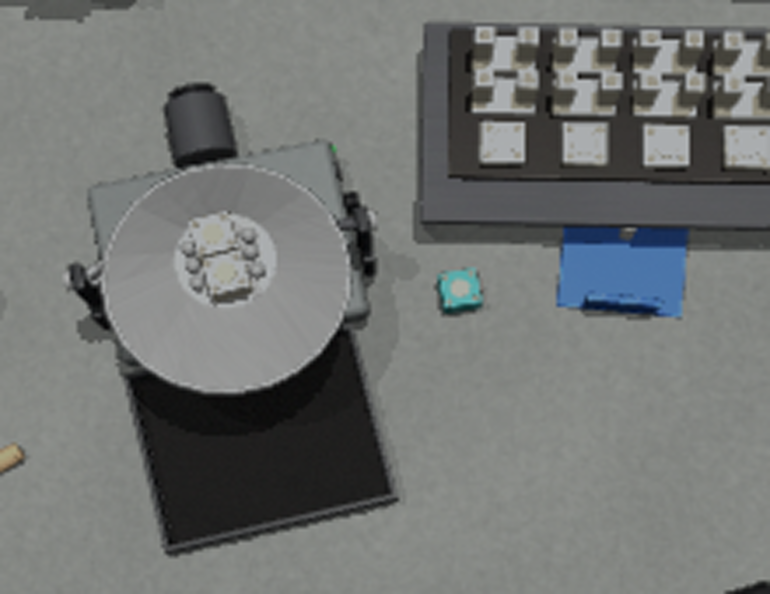

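```bash
cat >> h.py <<'E'
def rays(p,T,uv,z):
    uv=np.atleast_2d(uv).astype(float); d=np.stack([(uv[:,0]-p['cx'])/p['fx'],(uv[:,1]-p['cy'])/p['fy'],np.ones(len(uv))],1)@T[:3,:3].T
    return T[:3,3]+d*((z-T[2,3])/d[:,2])[:,None]
def circfit(q):
    from scipy.optimize import least_squares
    f=lambda x:np.hypot(q[:,0]-x[0],q[:,1]-x[1])-x[2]
    r=least_squares(f,[*q[:,:2].mean(0),.1],loss='soft_l1',f_scale=.002); return r.x,np.std(f(r.x))
E
python3 - <<'E'
from h import *
p,c,T=shot('top','top1.png')
for d in vision.cut_out(p,'bowl_mouth')[:1]:
    m=d['mask'].astype(np.uint8); print(d['conf'],m.sum())
    k=max(cv2.findContours(m,cv2.RETR_EXTERNAL,cv2.CHAIN_APPROX_NONE)[0],key=len)[:,0]
    for z in (.148,.15,.152): print(circfit(rays(p,T,k,z)))
f=lambda u,v:(140+u/3.5,80+v/3.3)
A=np.array([f(97,278),f(352,252)])
print('yoke mid pts guess',rays(p,T,[f(78,283),f(362,228)],.14))
# tray outer corners at top z~.03
print(rays(p,T,[f(167,548),f(397,496),f(128,378),f(352,335)],.03))
# bright / motor
for y in ('block1_mid','ball1_center'):
  for d in vision.cut_out(p,y)[:8]: print(y,d['uv'],d['conf'],d['mask'].sum())
E
```

```text
0.86 3510
(array([0.59790575, 0.17821929, 0.10733894]), np.float64(0.0022696521205286917))
(array([0.59742202, 0.17798166, 0.10718191]), np.float64(0.0022663123788392698))
(array([0.59693829, 0.17774403, 0.10702487]), np.float64(0.0022629726318389278))
yoke mid pts guess [[0.58880187 0.30675696 0.14      ]
 [0.64870461 0.06105535 0.14      ]]
[[0.35355918 0.23221855 0.03      ]
 [0.41013585 0.02346392 0.03      ]
 [0.51970747 0.2774743  0.03      ]
 [0.56918924 0.0703721  0.03      ]]
block1_mid [118.5, 167.6] 0.68 521
block1_mid [203.7, 160.9] 0.42 155
ball1_center [346.3, 263.1] 0.61 184
```

```bash
cat >> h.py <<'E'
def plan(target,yaw,n=None,step=45,hand=1.0):
    """target TCP xyz (m), yaw of tool y (deg). prints rows"""
    s=observe(); M=R.from_euler('xyz',s['tool_rot']).as_matrix(); p=np.array(s['tool_pos']); y0=np.arctan2(M[1,1],M[0,1])
    dy=(np.radians(yaw)-y0+np.pi)%(2*np.pi)-np.pi; d=(np.array(target)-p)*1000
    n=n or int(max(np.ceil(np.linalg.norm(d)/step),np.ceil(abs(dy)/0.14),1))
    rows=[]; y=y0
    for i in range(n):
        ty=np.array([np.cos(y),np.sin(y)]); tz=np.array([ty[1],-ty[0]]) # x=-z: z = x cross y
        rows.append((round(-d[2]/n,1),round(d[:2]@ty/n,1),round(d[:2]@tz/n,1),round(-dy/n,3))); y+=dy/n
    print('pos',np.round(p,4),'yaw',round(np.degrees(y0),2),'d',np.round(d,1),'dyaw',round(np.degrees(dy),2),'F',np.round(s['contact_force'],2),'open',round(s['opening'],4),'t',s['time'],'tilt',np.round(M[:,0],4))
    for r in rows: print(r)
E
python3 - <<'E'
from h import *
plan((.612,-.181,.16),-3.5,n=14)
E
```

```text
pos [ 0.1755 -0.4948  0.2267] yaw -70.47 d [436.5 313.8 -66.7] dyaw 66.97 F [ 0.08  0.24 -0.19] open 0.0919 t 1.75 tilt [ 0.e+00 -1.e-04 -1.e+00]
(np.float64(4.8), np.float64(-10.7), np.float64(-36.9), np.float64(-0.083))
(np.float64(4.8), np.float64(-7.6), np.float64(-37.6), np.float64(-0.083))
(np.float64(4.8), np.float64(-4.4), np.float64(-38.1), np.float64(-0.083))
(np.float64(4.8), np.float64(-1.2), np.float64(-38.4), np.float64(-0.083))
(np.float64(4.8), np.float64(2.0), np.float64(-38.3), np.float64(-0.083))
(np.float64(4.8), np.float64(5.2), np.float64(-38.1), np.float64(-0.083))
(np.float64(4.8), np.float64(8.3), np.float64(-37.5), np.float64(-0.083))
(np.float64(4.8), np.float64(11.4), np.float64(-36.7), np.float64(-0.083))
(np.float64(4.8), np.float64(14.4), np.float64(-35.6), np.float64(-0.083))
(np.float64(4.8), np.float64(17.4), np.float64(-34.3), np.float64(-0.083))
(np.float64(4.8), np.float64(20.1), np.float64(-32.7), np.float64(-0.083))
(np.float64(4.8), np.float64(22.8), np.float64(-30.9), np.float64(-0.083))
(np.float64(4.8), np.float64(25.3), np.float64(-28.9), np.float64(-0.083))
(np.float64(4.8), np.float64(27.6), np.float64(-26.7), np.float64(-0.083))
```

Request:
send_rows([
  {"hand": 0,"slide": [5,-11,-37],"spin": -0.083},
  {"hand": 0,"slide": [5,-8,-38],"spin": -0.083},
  {"hand": 0,"slide": [5,-4,-38],"spin": -0.083},
  {"hand": 0,"slide": [5,-1,-38],"spin": -0.083},
  {"hand": 0,"slide": [5,2,-38],"spin": -0.083},
  {"hand": 0,"slide": [5,5,-38],"spin": -0.083},
  {"hand": 0,"slide": [5,8,-37],"spin": -0.083},
  {"hand": 0,"slide": [5,11,-37],"spin": -0.083},
])

```text
time: 2.55
tool_pos: [0.4283, -0.3119, 0.1858]
tool_rot: [0.738, 1.566, -1.383]
contact_force: [0.8, -0.2, -0.0]
opening: 0.0459
```

Run:
```python
from h import *
plan((.575,-.181,.16),-3.5)
```

```text
pos [ 0.4283 -0.3119  0.1858] yaw -31.52 d [146.7 130.9 -25.8] dyaw 28.02 F [ 0.79 -0.15 -0.01] open 0.0459 t 2.55 tilt [ 0.001  -0.0051 -1.    ]
(np.float64(5.2), np.float64(11.3), np.float64(-37.6), np.float64(-0.098))
(np.float64(5.2), np.float64(14.9), np.float64(-36.4), np.float64(-0.098))
(np.float64(5.2), np.float64(18.4), np.float64(-34.7), np.float64(-0.098))
(np.float64(5.2), np.float64(21.7), np.float64(-32.8), np.float64(-0.098))
(np.float64(5.2), np.float64(24.8), np.float64(-30.5), np.float64(-0.098))
```

Request:
send_rows([
  {"hand": 0,"slide": [5,11,-38],"spin": -0.098},
  {"hand": 0,"slide": [5,15,-36],"spin": -0.098},
  {"hand": 0,"slide": [5,18,-35],"spin": -0.098},
  {"hand": 0,"slide": [5,22,-33],"spin": -0.098},
  {"hand": 0,"slide": [5,25,-30],"spin": -0.098},
  {"hand": 0,"slide": [0,0,0],"spin": 0},
])

```text
time: 3.15
tool_pos: [0.5823, -0.1702, 0.1584]
tool_rot: [0.473, 1.565, -1.13]
contact_force: [0.3, -1.7, -0.1]
opening: 0.046
```

Run:
```python
from h import *
p,c,T=shot('wrist','w1.png')
im=p['pixels'].astype(int); m=(im[...,0]>im[...,2]+60)&(im[...,0]>im[...,1]+40)
q=c[m&(c[...,2]>.032)&(c[...,2]<.05)]; print(len(q),q.min(0),q.max(0),q.mean(0)); print(cv2.minAreaRect((q[:,:2]*1000).astype(np.float32)))
q=c[m&(c[...,2]<.012)]; print(len(q),q.min(0),q.max(0))
s=c[(abs(c[...,2]-.056)<.005)&(c[...,0]>.6)&(~m)]; print('shelf',len(s),s.min(0))
plan((.612,-.181,.06),-3.5)
```

```text
543 [ 0.60397213 -0.2192185   0.03212568] [ 0.68272113 -0.12173514  0.04957705] [ 0.61384122 -0.17709398  0.04045253]
((646.4443969726562, -168.01014709472656), (97.18927764892578, 78.81774139404297), 86.01927185058594)
6360 [ 6.02216184e-01 -2.44935124e-01 -3.57955522e-04] [ 0.6980092  -0.11992261  0.00950864]
shelf 12450 [ 0.68032687 -0.22351138  0.05100513]
pos [ 0.581  -0.1718  0.1586] yaw -2.06 d [ 31.   -9.2 -98.6] dyaw -1.44 F [-1.25 -0.28  0.07] open 0.0458 t 3.2 tilt [ 0.0013 -0.0056 -1.    ]
(np.float64(32.9), np.float64(10.4), np.float64(2.7), np.float64(0.008))
(np.float64(32.9), np.float64(10.5), np.float64(2.6), np.float64(0.008))
(np.float64(32.9), np.float64(10.5), np.float64(2.5), np.float64(0.008))
```

View pics/w1.png

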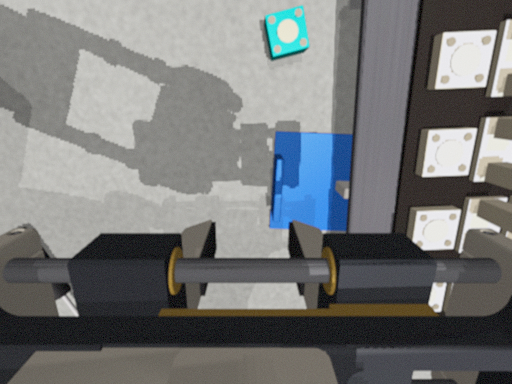

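Request:
send_rows([
  {"hand": 0,"slide": [25,10,3],"spin": 0.01},
  {"hand": 0,"slide": [25,10,3],"spin": 0.01},
  {"hand": 0,"slide": [25,10,3],"spin": 0.01},
  {"hand": 0,"slide": [0,0,0],"spin": 0},
])

```text
time: 3.6
tool_pos: [0.6098, -0.1865, 0.0835]
tool_rot: [0.399, 1.562, -1.245]
contact_force: [0.5, 0.4, -0.2]
opening: 0.0461
```

Run:
```python
from h import *
plan((.6115,-.180,.009),-3.7,n=4)
```

```text
pos [ 0.6098 -0.1865  0.0835] yaw -4.2 d [  1.7   6.5 -74.5] dyaw 0.5 F [ 0.46  0.39 -0.2 ] open 0.0461 t 3.6 tilt [ 0.0028 -0.0083 -1.    ]
(np.float64(18.6), np.float64(0.3), np.float64(-1.6), np.float64(-0.002))
(np.float64(18.6), np.float64(0.3), np.float64(-1.6), np.float64(-0.002))
(np.float64(18.6), np.float64(0.3), np.float64(-1.6), np.float64(-0.002))
(np.float64(18.6), np.float64(0.3), np.float64(-1.6), np.float64(-0.002))
```

Request:
send_rows([
  {"hand": 0,"slide": [19,0,-2],"spin": 0},
  {"hand": 0,"slide": [19,1,-2],"spin": 0},
  {"hand": 0,"slide": [19,0,-2],"spin": 0},
  {"hand": 0,"slide": [17,0,-1],"spin": 0},
  {"hand": 0,"slide": [0,0,0],"spin": 0},
])

```text
time: 4.1
tool_pos: [0.6097, -0.1861, 0.014]
tool_rot: [0.614, 1.557, -1.039]
contact_force: [-0.3, 0.0, -0.5]
opening: 0.0455
```

Run:
```python
from h import *
plan((.6115,-.180,.009),-3.7,n=1)
shot('wrist','w2.png')
```

```text
pos [ 0.6097 -0.1861  0.014 ] yaw -4.69 d [ 1.8  6.1 -5. ] dyaw 0.99 F [-0.26  0.   -0.5 ] open 0.0455 t 4.1 tilt [ 0.007  -0.0118 -0.9999]
(np.float64(5.0), np.float64(1.3), np.float64(-6.2), np.float64(-0.017))
```

View pics/w2.png

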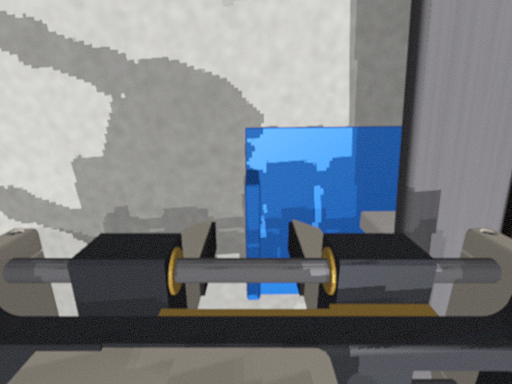

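Request:
send_rows([
  {"hand": -1,"slide": [4,0,-5],"spin": 0},
  {"hand": -1,"slide": [0,0,0],"spin": 0},
  {"hand": -1,"slide": [0,0,0],"spin": 0},
  {"hand": -1,"slide": [0,0,0],"spin": 0},
], grip_force=20)

```text
time: 4.55
tool_pos: [0.6127, -0.1831, 0.0165]
tool_rot: [0.86, 1.549, -0.794]
contact_force: [-0.5, 0.6, -0.2]
opening: 0.0185
```

Run:
```python
from h import *
plan((.455,-.172,.0115),-3.7,n=4)
```

```text
pos [ 0.6127 -0.1831  0.0165] yaw -4.77 d [-157.7   11.1   -5. ] dyaw 1.07 F [-0.48  0.58 -0.23] open 0.0185 t 4.55 tilt [ 0.0156 -0.0158 -0.9998]
(np.float64(1.2), np.float64(-39.5), np.float64(0.5), np.float64(-0.005))
(np.float64(1.2), np.float64(-39.5), np.float64(0.3), np.float64(-0.005))
(np.float64(1.2), np.float64(-39.5), np.float64(0.2), np.float64(-0.005))
(np.float64(1.2), np.float64(-39.5), np.float64(-0.0), np.float64(-0.005))
```

Run:
```python
from h import *
for i in range(6): vision.read_camera('top')
plan((.455,-.172,.0115),-3.7,n=4)
```

```text
pos [ 0.6124 -0.183   0.0162] yaw -4.77 d [-157.4   11.    -4.7] dyaw 1.07 F [-1.99  0.65  5.06] open 0.0077 t 4.85 tilt [ 0.0145 -0.0155 -0.9998]
(np.float64(1.2), np.float64(-39.4), np.float64(0.5), np.float64(-0.005))
(np.float64(1.2), np.float64(-39.4), np.float64(0.4), np.float64(-0.005))
(np.float64(1.2), np.float64(-39.4), np.float64(0.2), np.float64(-0.005))
(np.float64(1.2), np.float64(-39.4), np.float64(-0.0), np.float64(-0.005))
```

Request:
send_rows([
  {"hand": -1,"slide": [0,-25,0],"spin": 0},
  {"hand": -1,"slide": [1,-45,0],"spin": 0},
  {"hand": -1,"slide": [1,-45,0],"spin": 0},
  {"hand": -1,"slide": [1,-40,0],"spin": 0},
])

```text
time: 5.25
tool_pos: [0.4727, -0.1761, 0.0161]
tool_rot: [1.119, 1.508, -0.535]
contact_force: [8.1, -1.3, 12.1]
opening: 0.0078
```

Run:
```python
from h import *
plan((.455,-.172,.0115),-3.7,n=1)
p,c,T=shot('top','t2.png')
```

```text
pos [ 0.4727 -0.1761  0.0161] yaw -4.74 d [-17.7   4.1  -4.6] dyaw 1.04 F [ 8.09 -1.32 12.12] open 0.0078 t 5.25 tilt [ 0.0543 -0.0322 -0.998 ]
(np.float64(4.6), np.float64(-18.0), np.float64(-2.7), np.float64(-0.018))
```

View pics/t2.png

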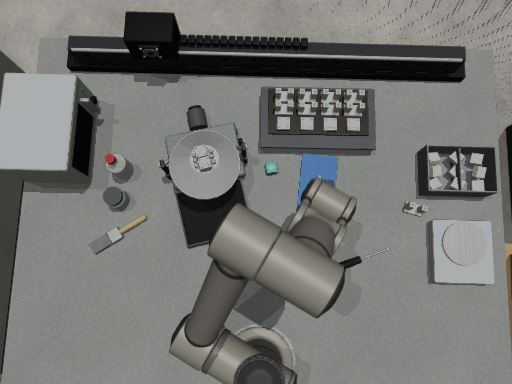

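Request:
send_rows([
  {"hand": 0.2,"slide": [0,0,0],"spin": 0},
])

```text
time: 5.4
tool_pos: [0.4663, -0.175, 0.0166]
tool_rot: [1.106, 1.511, -0.55]
contact_force: [0.0, 0.3, -0.6]
opening: 0.0122
```

Run:
```python
from h import *
for i in range(7):
    vision.read_camera('top')
    s=observe(); print(s['opening'],np.round(s['contact_force'],2), np.round(R.from_euler('xyz',s['tool_rot']).as_matrix()[:,0],4),np.round(s['tool_pos'],4))
```

```text
0.0152848896086171 [-0.06 -0.07  0.02] [ 0.0498 -0.0306 -0.9983] [ 0.4662 -0.1748  0.0164]
0.019526289242084834 [ 0.11 -0.02 -0.33] [ 0.049  -0.0301 -0.9983] [ 0.4666 -0.1747  0.0159]
0.023897076292195476 [-0.02 -0.29 -0.2 ] [ 0.0486 -0.0299 -0.9984] [ 0.4669 -0.1747  0.0155]
0.027345526455372672 [0.34 1.22 0.7 ] [ 0.0483 -0.0297 -0.9984] [ 0.467  -0.1746  0.0153]
0.031350579633307354 [ 0.18  0.48 -0.1 ] [ 0.048  -0.0296 -0.9984] [ 0.4671 -0.1745  0.0151]
0.035090867126605356 [-0.06  0.61  0.4 ] [ 0.0478 -0.0294 -0.9984] [ 0.467  -0.1744  0.015 ]
0.03927308813349457 [-0.27  0.08  0.18] [ 0.0477 -0.0294 -0.9984] [ 0.467  -0.1744  0.015 ]
```

Request:
send_rows([
  {"hand": 1,"slide": [-45,0,0],"spin": 0},
  {"hand": 1,"slide": [-45,0,0],"spin": 0},
])

```text
time: 5.95
tool_pos: [0.4596, -0.1698, 0.0997]
tool_rot: [1.083, 1.531, -0.57]
contact_force: [0.9, -0.3, -0.4]
opening: 0.0554
```

```bash
cat >> h.py <<'E'
def plan(target,yaw,n=None,step=45):
    s=observe(); M=R.from_euler('xyz',s['tool_rot']).as_matrix(); p=np.array(s['tool_pos']); y0=np.arctan2(M[1,1],M[0,1])
    dy=(np.radians(yaw)-y0+np.pi)%(2*np.pi)-np.pi; d=(np.array(target)-p)*1000
    n=n or int(max(np.ceil(np.linalg.norm(d)/step),np.ceil(abs(dy)/0.14),1))
    print('pos',np.round(p,4),'yaw',round(np.degrees(y0),2),'d',np.round(d,1),'dyaw',round(np.degrees(dy),2),'F',np.round(s['contact_force'],2),'open',round(s['opening'],4),'t',s['time'],'tilt',np.round(M[:,0],4))
    for i in range(n):
        print([round(float(x),1) for x in M.T@d/n],round(-dy/n,3)); M=M@R.from_rotvec([-dy/n,0,0]).as_matrix()
E
python3 - <<'E'
from h import *
import time
for i in range(3): vision.read_camera('top')
p,c,T=shot('wrist','w3.png')
im=p['pixels'].astype(int); m=(im[...,0]>im[...,2]+60)&(im[...,0]>im[...,1]+40)
q=c[m&(c[...,2]<.012)]; print(len(q),cv2.minAreaRect((q[:,:2]*1000).astype(np.float32)))
w=(im.min(-1)>150)&(c[...,2]>.03)&(c[...,2]<.046)&(abs(c[...,0]-.57)<.08)&(abs(c[...,1]+.17)<.06); q=c[w]; print('bar',len(q),q.mean(0) if len(q) else 0, cv2.minAreaRect((q[:,:2]*1000).astype(np.float32)) if len(q) else 0)
plan((.566,-.178,.1),-3.7)
E
```

```text
19376 ((562.421875, -179.30474853515625), (119.91725158691406, 200.53468322753906), 85.17451477050781)
bar 736 [ 0.56156814 -0.1784123   0.03819886] ((561.669677734375, -179.09231567382812), (12.00185775756836, 49.730323791503906), 85.48639678955078)
pos [ 0.4607 -0.1704  0.1004] yaw -4.7 d [105.3  -7.6  -0.4] dyaw 1.0 F [0.19 0.44 0.29] open 0.0711 t 6.15 tilt [ 0.0382 -0.0241 -0.999 ]
[1.5, 35.2, -0.4] -0.006
[1.5, 35.2, -0.2] -0.006
[1.5, 35.2, 0.0] -0.006
```

View pics/w3.png

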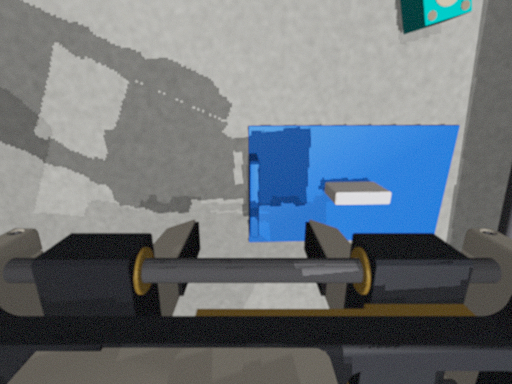

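Request:
send_rows([
  {"hand": 1,"slide": [0,45,0],"spin": 0},
  {"hand": 1,"slide": [0,45,0],"spin": 0},
  {"hand": 1,"slide": [-40,10,0],"spin": 0},
  {"hand": 1,"slide": [-40,0,0],"spin": 0},
  {"hand": 1,"slide": [-40,0,0],"spin": 0},
])

```text
time: 6.65
tool_pos: [0.5524, -0.1721, 0.2054]
tool_rot: [0.042, 1.565, -1.611]
contact_force: [0.1, -0.6, 0.0]
opening: 0.0922
```

Run:
```python
from h import *
plan((.562,-.179,.1),-4.7)
```

```text
pos [ 0.5524 -0.1721  0.2054] yaw -4.72 d [   9.6   -6.9 -105.4] dyaw 0.02 F [ 0.07 -0.64  0.02] open 0.0922 t 6.65 tilt [-2.0e-04 -6.1e-03 -1.0e+00]
[35.1, 3.4, 1.8] -0.0
[35.1, 3.4, 1.8] -0.0
[35.1, 3.4, 1.8] -0.0
```

Request:
send_rows([
  {"hand": 1,"slide": [45,4,2],"spin": 0},
  {"hand": 1,"slide": [45,4,2],"spin": 0},
  {"hand": 1,"slide": [45,4,2],"spin": 0},
  {"hand": 1,"slide": [40,0,0],"spin": 0},
])

```text
time: 7.05
tool_pos: [0.5718, -0.1829, 0.0314]
tool_rot: [0.942, 1.551, -0.709]
contact_force: [0.4, -0.1, -0.1]
opening: 0.0918
```

Run:
```python
from h import *
vision.read_camera('top'); vision.read_camera('top')
plan((.562,-.179,.008),-4.7)
shot('wrist','w4.png')
```

```text
pos [ 0.5678 -0.181   0.0275] yaw -4.64 d [ -5.8   2.  -19.5] dyaw -0.06 F [-0.62  0.38 -0.73] open 0.092 t 7.15 tilt [ 0.004  -0.0079 -1.    ]
[19.5, -6.0, -1.7] 0.001
```

View pics/w4.png

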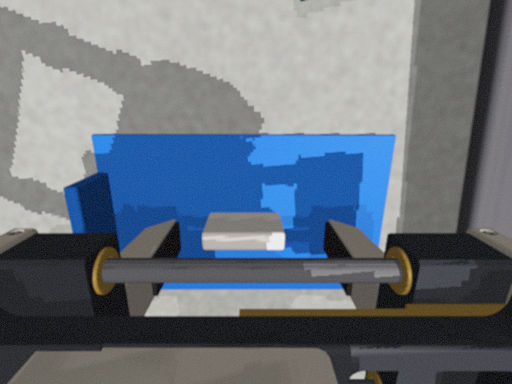

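Request:
send_rows([
  {"hand": 1,"slide": [18,-6,-2],"spin": 0},
])

```text
time: 7.3
tool_pos: [0.5674, -0.181, 0.0162]
tool_rot: [0.955, 1.55, -0.697]
contact_force: [1.5, -0.4, 0.7]
opening: 0.0919
```

Run:
```python
from h import *
for i in range(3):vision.read_camera('top')
plan((.562,-.179,.008),-4.7)
```

```text
pos [ 0.5644 -0.1796  0.0141] yaw -4.63 d [-2.4  0.6 -6.1] dyaw -0.07 F [ 0.28  0.09 -0.26] open 0.0917 t 7.45 tilt [ 0.0092 -0.0102 -0.9999]
[6.1, -2.5, -0.5] 0.001
```

Request:
send_rows([
  {"hand": -1,"slide": [9,-3,-1],"spin": 0},
], grip_force=30)

```text
time: 7.55
tool_pos: [0.5639, -0.1794, 0.0079]
tool_rot: [0.938, 1.551, -0.714]
contact_force: [0.2, -0.5, -0.0]
opening: 0.0876
```

Run:
```python
from h import *
for i in range(12):vision.read_camera('top')
plan((.562,-.179,.008),-4.7)
```

```text
pos [ 0.5618 -0.1786  0.0055] yaw -4.63 d [ 0.2 -0.4  2.5] dyaw -0.07 F [ 0.86 -0.63  1.96] open 0.0501 t 8.15 tilt [ 0.0099 -0.0106 -0.9999]
[-2.5, 0.2, 0.4] 0.001
```

Request:
send_rows([
  {"hand": 0.3,"slide": [0,0,0],"spin": 0},
  {"hand": 0.3,"slide": [-4,0,0],"spin": 0},
])

```text
time: 8.35
tool_pos: [0.5614, -0.1784, 0.0091]
tool_rot: [0.796, 1.558, -0.856]
contact_force: [0.4, 0.6, -0.4]
opening: 0.0586
```

Run:
```python
from h import *
for i in range(2):vision.read_camera('top')
plan((.562,-.179,.008),-4.7)
```

```text
pos [ 0.5621 -0.1787  0.01  ] yaw -4.63 d [-0.1 -0.3 -2. ] dyaw -0.07 F [0.49 0.41 0.33] open 0.0596 t 8.45 tilt [ 0.0105 -0.0109 -0.9999]
[2.0, -0.1, 0.3] 0.001
```

Request:
send_rows([
  {"hand": -1,"slide": [1,0,0],"spin": 0},
], grip_force=30)

```text
time: 8.55
tool_pos: [0.5622, -0.1787, 0.0092]
tool_rot: [0.859, 1.555, -0.793]
contact_force: [-0.3, -0.3, 0.4]
opening: 0.0553
```

Run:
```python
from h import *
for i in range(7):vision.read_camera('top')
plan((.562,-.179,.2),-4.7)
```

```text
pos [ 0.562  -0.1787  0.009 ] yaw -4.63 d [ -0.   -0.3 191. ] dyaw -0.07 F [0.22 0.1  1.6 ] open 0.0499 t 8.9 tilt [ 0.0103 -0.0108 -0.9999]
[-38.2, 0.4, 0.4] 0.0
[-38.2, 0.4, 0.4] 0.0
[-38.2, 0.4, 0.4] 0.0
[-38.2, 0.4, 0.4] 0.0
[-38.2, 0.4, 0.4] 0.0
```

Request:
send_rows([
  {"hand": -1,"slide": [-15,0,0],"spin": 0},
  {"hand": -1,"slide": [-35,0,0],"spin": 0},
  {"hand": -1,"slide": [-40,0,0],"spin": 0},
  {"hand": -1,"slide": [-40,0,0],"spin": 0},
  {"hand": -1,"slide": [-40,0,0],"spin": 0},
  {"hand": -1,"slide": [-35,0,0],"spin": 0},
])

```text
time: 9.5
tool_pos: [0.5558, -0.1746, 0.2118]
tool_rot: [-1.196, 1.563, -2.848]
contact_force: [0.7, 0.5, -2.2]
opening: 0.05
```

Run:
```python
from h import *
for i in range(2):vision.read_camera('top')
plan((.597,.178,.26),-75.5,n=11)
shot('wrist','w5.png')
```

```text
pos [ 0.5583 -0.1756  0.2154] yaw -4.65 d [ 38.7 353.6  44.6] dyaw -70.85 F [ 0.41  0.03 -2.5 ] open 0.0496 t 9.6 tilt [ 0.0016 -0.0063 -1.    ]
[-4.2, 0.9, -32.3] 0.112
[-4.2, -2.7, -32.2] 0.112
[-4.2, -6.3, -31.7] 0.112
[-4.2, -9.8, -30.8] 0.112
[-4.2, -13.2, -29.5] 0.112
[-4.2, -16.4, -27.8] 0.112
[-4.2, -19.5, -25.8] 0.112
[-4.2, -22.2, -23.5] 0.112
[-4.2, -24.7, -20.8] 0.112
[-4.2, -26.9, -17.9] 0.112
[-4.2, -28.7, -14.8] 0.112
```

View pics/w5.png

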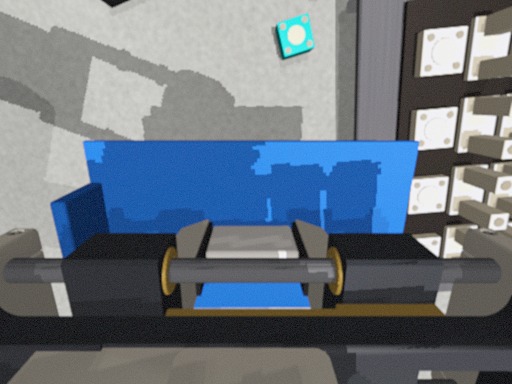

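Request:
send_rows([
  {"hand": -1,"slide": [-10,0,-30],"spin": 0},
  {"hand": -1,"slide": [-10,0,-40],"spin": 0},
  {"hand": -1,"slide": [-10,0,-40],"spin": 0},
  {"hand": -1,"slide": [-10,0,-40],"spin": 0},
])

```text
time: 10.05
tool_pos: [0.566, -0.0257, 0.2429]
tool_rot: [-1.418, 1.552, -3.079]
contact_force: [1.5, -0.0, -2.6]
opening: 0.0499
```

Run:
```python
from h import *
for i in range(3):vision.read_camera('top')
p,c,T=shot('wrist','w6.png')
np.savez('pics/w6.npz',c=c,T=T)
for n in ('bowl_mouth','tray_in','bowl_hinge'):
  for d in vision.cut_out(p,n)[:2]: print(n,d['uv'],d['conf'],d['mask'].sum())
plan((.597,.178,.26),-75.5,n=1)
```

```text
bowl_mouth [270.6, 29.2] 0.74 14783
tray_in [146.7, 69.5] 0.76 12704
bowl_hinge [294.8, 38.4] 0.87 19549
pos [ 0.5664 -0.028   0.2436] yaw -5.21 d [ 30.6 206.   16.4] dyaw -70.29 F [-0.72 -0.4  -1.58] open 0.0496 t 10.4 tilt [-0.017  -0.0018 -0.9999]
[-17.3, 11.4, -207.9] 1.227
```

View pics/w6.png

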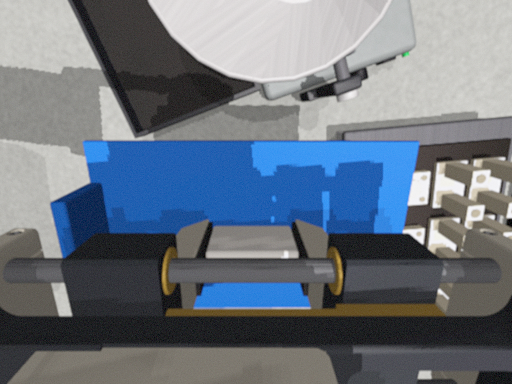

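Run:
```python
from h import *
from scipy.optimize import least_squares
p,c,T=shot('wrist','w6b.png')
d=vision.cut_out(p,'bowl_mouth')[0]; m=d['mask']
pts=[(u,np.where(m[:,u])[0].max()) for u in range(165,385,5)]
q=rays(p,T,pts,.150)
r=least_squares(lambda x:np.hypot(q[:,0]-x[0],q[:,1]-x[1])-.106,[.6,.18],loss='soft_l1',f_scale=.001); print('rim ctr',r.x,np.abs(r.fun).max())
zz=c[...,2][m]; print('near-rim z', [round(float(c[v-2,u,2]),4) for u,v in pts[::5]])
l=rays(p,T,[(75,3),(136,133)],.032); dd=l[0]-l[1]; print('tray side dir deg',np.degrees(np.arctan2(dd[1],dd[0])))
# line by edges: tray front edge from top
y=c[(c[...,2]>.12)&(c[...,2]<.146)&(c[...,1]<.075)&(c[...,0]>.6)&(c[...,0]<.7)&(np.mgrid[0:384,0:512][0]<110)]; print('yoke',len(y),y.min(0) if len(y) else '',y.max(0) if len(y) else '')
t=vision.cut_out(p,'tray_in')[0]['mask']
zt=c[...,2]; tt=t&(zt<.06); v,u=np.where(tt); 
# tray right boundary per row
E=[(np.where(tt[r])[0].min(),r) for r in range(2,128,3) if tt[r].any()]
le=rays(p,T,E,.032); k=np.polyfit(le[:,0],le[:,1],1); print('mask-left edge yaw',np.degrees(np.arctan(k[0])), le[0],le[-1])
```

```text
rim ctr [0.59685511 0.17758735] 0.015480990234296374
near-rim z [0.1512, 0.1507, 0.1497, 0.1489, 0.1509, 0.1511, 0.1513, 0.1409, 0.1498]
tray side dir deg 104.33562494209
yoke 731 [0.64326302 0.05112127 0.12042094] [0.66960119 0.07497556 0.14597943]
mask-left edge yaw -74.59236394707632 [0.36412041 0.18734046 0.032     ] [0.40483008 0.04108754 0.032     ]
```

Run:
```python
from h import *
plan((.597,.178,.225),-75.2,n=10)
```

```text
pos [ 0.5667 -0.028   0.2444] yaw -5.24 d [ 30.3 206.  -19.4] dyaw -69.96 F [ 0.74 -0.13 -0.94] open 0.0497 t 10.55 tilt [-0.0157 -0.0018 -0.9999]
[1.9, 1.2, -20.8] 0.122
[1.9, -1.4, -20.8] 0.122
[1.9, -3.9, -20.5] 0.122
[1.9, -6.4, -19.8] 0.122
[1.9, -8.7, -18.9] 0.122
[1.9, -11.0, -17.7] 0.122
[1.9, -13.0, -16.2] 0.122
[1.9, -14.9, -14.5] 0.122
[1.9, -16.6, -12.6] 0.122
[1.9, -18.0, -10.5] 0.122
```

Request:
send_rows([
  {"hand": -1,"slide": [2,1,-21],"spin": 0.12},
  {"hand": -1,"slide": [2,-1,-21],"spin": 0.12},
  {"hand": -1,"slide": [2,-4,-20],"spin": 0.12},
  {"hand": -1,"slide": [2,-6,-20],"spin": 0.12},
  {"hand": -1,"slide": [2,-9,-19],"spin": 0.12},
  {"hand": -1,"slide": [2,-11,-18],"spin": 0.12},
  {"hand": -1,"slide": [2,-13,-16],"spin": 0.12},
])

```text
time: 11.25
tool_pos: [0.5909, 0.1122, 0.2281]
tool_rot: [-0.405, 1.554, -2.953]
contact_force: [-0.4, 0.1, -1.6]
opening: 0.05
```

Run:
```python
from h import *
for i in range(2):vision.read_camera('top')
plan((.597,.178,.225),-75.2)
```

```text
pos [0.5907 0.1137 0.2277] yaw -55.7 d [ 6.3 64.3 -2.7] dyaw -19.5 F [-0.56  0.02 -2.1 ] open 0.0498 t 11.35 tilt [-0.0172 -0.0023 -0.9998]
[0.8, -16.5, -13.8] 0.113
[0.8, -18.0, -11.9] 0.113
[0.8, -19.2, -9.7] 0.113
```

Request:
send_rows([
  {"hand": -1,"slide": [0,-17,-14],"spin": 0.113},
  {"hand": -1,"slide": [0,-18,-12],"spin": 0.113},
  {"hand": -1,"slide": [0,-19,-10],"spin": 0.113},
])

```text
time: 11.65
tool_pos: [0.5981, 0.1746, 0.227]
tool_rot: [0.004, 1.552, -2.888]
contact_force: [0.6, -0.3, -1.3]
opening: 0.0496
```

Run:
```python
from h import *
for i in range(3):vision.read_camera('top')
plan((.597,.178,.175),-75.2,n=1)
p,c,T=shot('scene','s2.png')
im=p['pixels'].astype(int); m=(im[...,0]>im[...,2]+60)&(im[...,0]>im[...,1]+40); print(m.sum())
q=c[m&(c[...,2]>.15)]; qq=q[q[:,2]<.24]
# plane fit via SVD
ctr=np.median(qq,0); u,s_,vt=np.linalg.svd(qq-ctr,full_matrices=False); print('normal',vt[2],'ext',qq.min(0),qq.max(0))
cv2.imwrite('pics/s2c.png',cv2.resize(p['pixels'][120:320,180:400],None,fx=3.5,fy=2.9))
```

```text
pos [0.5979 0.1752 0.2268] yaw -75.28 d [ -0.9   2.8 -51.8] dyaw 0.08 F [-0.14 -0.6  -1.78] open 0.05 t 11.8 tilt [-0.0185 -0.0047 -0.9998]
[51.8, -2.9, -0.9] -0.001
2125
normal [-0.01555726  0.01014745 -0.99982749] ext [0.52011843 0.0656727  0.21801567] [0.67894976 0.28669367 0.23993369]
```

View pics/s2c.png

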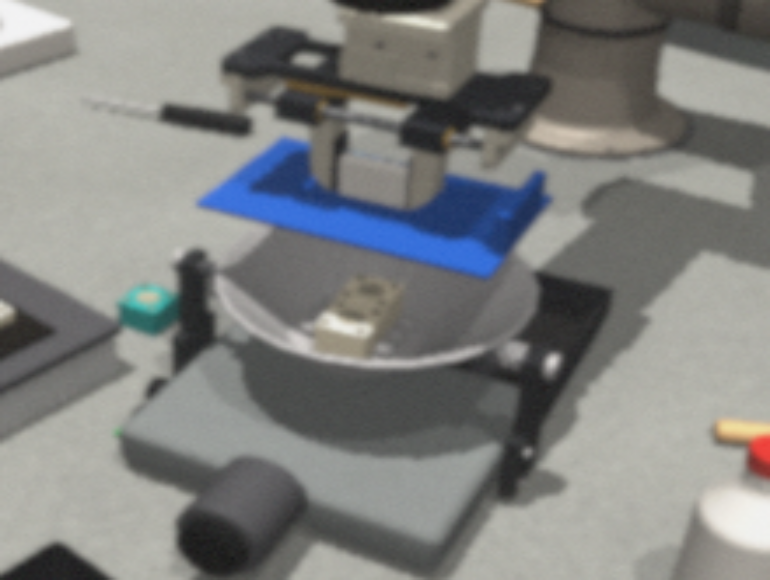

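Request:
send_rows([
  {"hand": -1,"slide": [30,-3,-1],"spin": 0},
  {"hand": -1,"slide": [25,0,0],"spin": 0},
])

```text
time: 12.05
tool_pos: [0.5997, 0.1747, 0.1748]
tool_rot: [0.185, 1.56, -2.696]
contact_force: [0.5, -0.2, -2.9]
opening: 0.0498
```

Run:
```python
from h import *
for i in range(3):vision.read_camera('top')
plan((.597,.178,.159),-75.2,n=1)
```

```text
pos [0.5992 0.1746 0.1748] yaw -75.21 d [ -2.2   3.4 -15.8] dyaw 0.01 F [ 1.1   0.15 -1.47] open 0.0497 t 12.2 tilt [-0.0126 -0.005  -0.9999]
[15.8, -3.9, 1.1] -0.0
```

Request:
send_rows([
  {"hand": -1,"slide": [14,-5,2],"spin": 0},
])

```text
time: 12.3
tool_pos: [0.5981, 0.1779, 0.164]
tool_rot: [0.329, 1.563, -2.555]
contact_force: [0.2, -0.3, -1.6]
opening: 0.0495
```

```bash
cat >> h.py <<'E'
A=np.radians(14.8); HX=np.array([.626,.1852,.135]); B=np.array([[np.cos(A),np.sin(A),0],[-np.sin(A),np.cos(A),0],[0,0,1]])
def want(th,dx=0.0,h=.028):
    a=-.030+dx; b=.015+h
    g=np.array([a*np.cos(th)-b*np.sin(th),0,a*np.sin(th)+b*np.cos(th)])
    return HX+B.T@g
def stat():
    s=observe(); M=R.from_euler('xyz',s['tool_rot']).as_matrix(); g=np.array(s['tool_pos'])-.019*M[:,0]
    print('t',round(s['time'],2),'grasp stand',np.round(B@(g-HX)*1000,1),'F stand',np.round(B@np.array(s['contact_force']),1),'tilt',np.round(B@M[:,0],3),'yaw',round(np.degrees(np.arctan2(M[1,1],M[0,1])),2),'open',round(s['opening'],4))
def step(th,dx=0.0,h=.028):
    s=observe(); M=R.from_euler('xyz',s['tool_rot']).as_matrix(); g=np.array(s['tool_pos'])-.019*M[:,0]
    w=want(th,dx,h); print('th',th,'want stand',np.round(B@(w-HX)*1000,1),'slide',np.round(M.T@(w-g)*1000,1))
E
python3 - <<'E'
from h import *
for i in range(3):vision.read_camera('top')
stat()
for t in (0,.1,.2,.3): step(t)
E
```

```text
t 12.45 grasp stand [-30.6   1.1  45.6] F stand [-0.2  0.7 -1.6] tilt [-0.013 -0.002 -1.   ] yaw -75.18 open 0.0496
th 0 want stand [-30.  -0.  43.] slide [ 2.6  1.1 -0.6]
th 0.1 want stand [-34.1  -0.   39.8] slide [5.9 1.1 3.5]
th 0.2 want stand [-37.9   0.   36.2] slide [9.5 1.1 7.2]
th 0.3 want stand [-41.4   0.   32.2] slide [13.5  1.1 10.6]
```

Request:
send_rows([
  {"hand": -1,"slide": [5,0,1],"spin": 0},
])

```text
time: 12.55
tool_pos: [0.5962, 0.1779, 0.1587]
tool_rot: [0.217, 1.561, -2.666]
contact_force: [-2.1, 3.1, 3.7]
opening: 0.0495
```

Run:
```python
from h import *
for i in range(2):vision.read_camera('top')
stat()
for t in (0.1,.2): step(t)
```

```text
t 12.65 grasp stand [-30.6   0.7  42.4] F stand [ 0.2 -0.3  1.6] tilt [-0.01  -0.002 -1.   ] yaw -75.17 open 0.0495
th 0.1 want stand [-34.1  -0.   39.8] slide [2.6 0.7 3.5]
th 0.2 want stand [-37.9   0.   36.2] slide [6.3 0.7 7.3]
```

Contact at the expected height. I'll press on along the arc in small steps.

Request:
send_rows([
  {"hand": -1,"slide": [5,0,4],"spin": 0},
  {"hand": -1,"slide": [5,0,4],"spin": 0},
])

```text
time: 12.85
tool_pos: [0.5921, 0.177, 0.154]
tool_rot: [2.617, 1.566, -0.266]
contact_force: [0.3, 2.2, 9.8]
opening: 0.0495
```

Run:
```python
from h import *
for i in range(2):vision.read_camera('top')
stat()
for t in (.2,.3): step(t)
p,c,T=shot('scene','s3.png')
cv2.imwrite('pics/s3c.png',cv2.resize(p['pixels'][120:320,180:400],None,fx=3.5,fy=2.9))
```

```text
t 12.95 grasp stand [-35.3   0.7  37.8] F stand [0.4 2.  6.3] tilt [ 0.003 -0.002 -1.   ] yaw -75.16 open 0.0497
th 0.2 want stand [-37.9   0.   36.2] slide [1.6 0.7 2.6]
th 0.3 want stand [-41.4   0.   32.2] slide [5.6 0.7 6.1]
```

View pics/s3c.png

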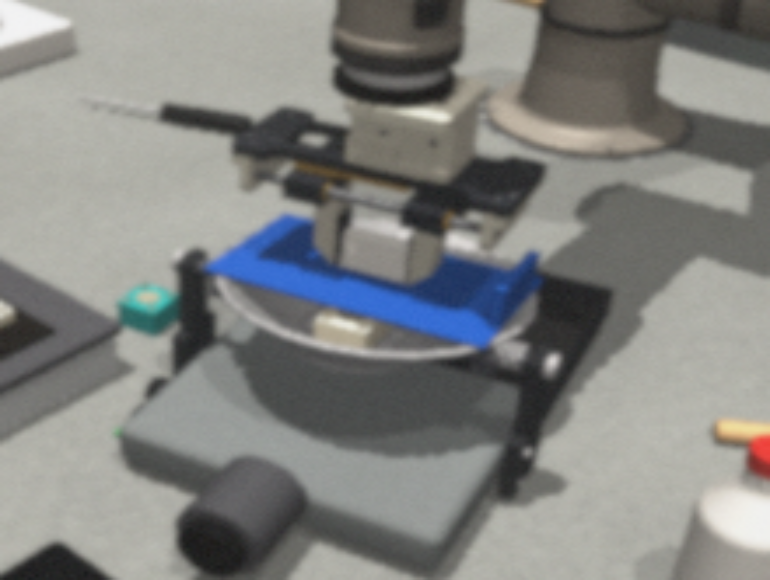

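Request:
send_rows([
  {"hand": -1,"slide": [6,0,4],"spin": 0},
  {"hand": -1,"slide": [6,0,4],"spin": 0},
])

```text
time: 13.2
tool_pos: [0.5879, 0.1759, 0.1481]
tool_rot: [2.988, 1.554, 0.106]
contact_force: [-1.7, 0.2, 11.1]
opening: 0.0497
```

```bash
cat >> h.py <<'E'
def card_normal(fn):
    p,c,T=shot('scene',fn)
    im=p['pixels'].astype(int); m=(im[...,0]>im[...,2]+60)&(im[...,0]>im[...,1]+40)
    q=c[m&(abs(c[...,0]-.59)<.15)&(abs(c[...,1]-.17)<.16)&(c[...,2]>.05)]; q=(q-HX)@B.T
    q=q[abs(q[:,1])<.085]
    for k in range(3):
        ctr=q.mean(0); u,s_,vt=np.linalg.svd(q-ctr,full_matrices=False); n=vt[2]*np.sign(vt[2][2]); r=(q-ctr)@n; q=q[abs(r)<max(2*r.std(),.002)]
    print('card normal stand',np.round(n,3),'theta',round(np.arctan2(-n[0],n[2]),3),'n',len(q))
    cv2.imwrite('pics/c_'+fn,cv2.resize(p['pixels'][120:320,180:400],None,fx=3.5,fy=2.9))
E
python3 - <<'E'
from h import *
for i in range(2):vision.read_camera('top')
stat()
for t in (.2,.3,.4): step(t)
card_normal('s4.png')
E
```

```text
t 13.3 grasp stand [-40.    0.8  31.7] F stand [-1.1  1.3  7.8] tilt [ 0.015 -0.003 -1.   ] yaw -75.13 open 0.0499
th 0.2 want stand [-37.9   0.   36.2] slide [-4.5  0.8 -2.1]
th 0.3 want stand [-41.4   0.   32.2] slide [-0.6  0.8  1.4]
th 0.4 want stand [-44.4   0.   27.9] slide [3.7 0.7 4.4]
card normal stand [-0.257  0.003  0.966] theta 0.26 n 919
```

Request:
send_rows([
  {"hand": -1,"slide": [6,0,4],"spin": 0},
  {"hand": -1,"slide": [7,0,4],"spin": 0},
])

```text
time: 13.55
tool_pos: [0.5839, 0.1748, 0.1409]
tool_rot: [3.037, 1.541, 0.156]
contact_force: [-1.6, 1.5, 11.4]
opening: 0.0497
```

Run:
```python
from h import *
for i in range(2):vision.read_camera('top')
stat()
for t in (.4,.5,.6): step(t)
card_normal('s5.png')
```

```text
t 13.65 grasp stand [-44.5   0.7  24.2] F stand [-1.6  1.8  8. ] tilt [ 0.028 -0.003 -1.   ] yaw -75.1 open 0.0499
th 0.4 want stand [-44.4   0.   27.9] slide [-3.7  0.8 -0.2]
th 0.5 want stand [-46.9  -0.   23.4] slide [0.8 0.7 2.5]
th 0.6 want stand [-49.    0.   18.6] slide [5.5 0.7 4.7]
card normal stand [-0.398  0.004  0.918] theta 0.409 n 577
```

View pics/c_s5.png

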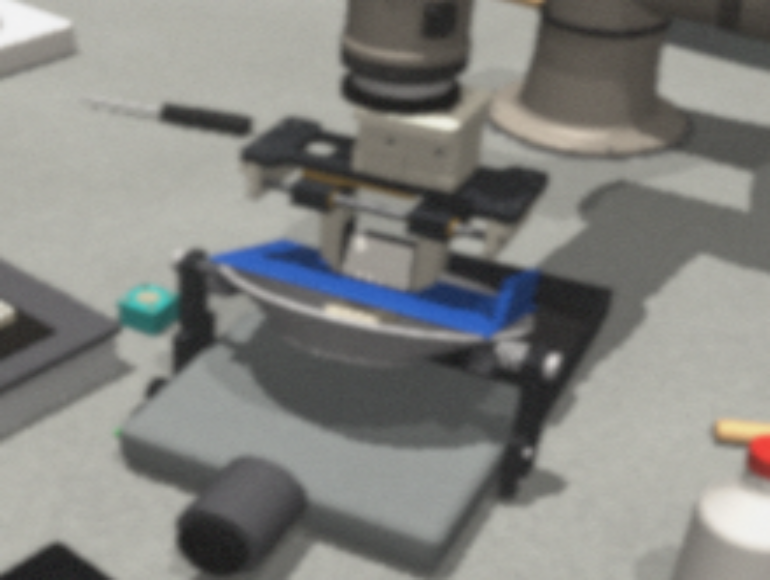

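Request:
send_rows([
  {"hand": -1,"slide": [7,0,4],"spin": 0},
  {"hand": -1,"slide": [7,0,3],"spin": 0},
])

```text
time: 13.9
tool_pos: [0.5806, 0.1738, 0.1322]
tool_rot: [3.045, 1.53, 0.164]
contact_force: [-4.1, 0.6, 12.5]
opening: 0.0497
```

Run:
```python
from h import *
for i in range(2):vision.read_camera('top')
stat()
for t in (.6,.7): step(t,h=.026)
card_normal('s6.png')
```

```text
t 14.0 grasp stand [-48.1   0.6  15.6] F stand [-2.6  1.6  7.9] tilt [ 0.039 -0.004 -0.999] yaw -75.07 open 0.0501
th 0.6 want stand [-47.9  -0.   16.9] slide [-1.3  0.6 -0.2]
th 0.7 want stand [-49.4  -0.   12. ] slide [3.5 0.6 1.4]
card normal stand [-0.534  0.006  0.845] theta 0.563 n 305
```

View pics/c_s6.png

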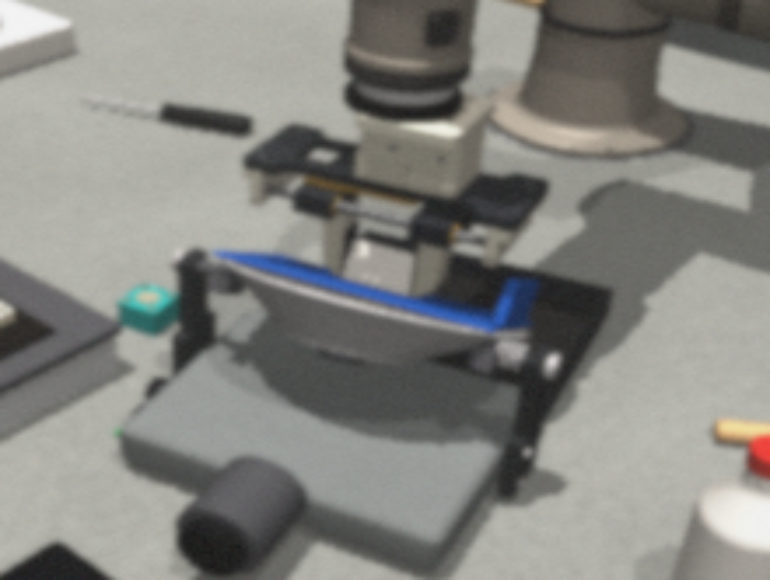

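Request:
send_rows([
  {"hand": -1,"slide": [7,0,2],"spin": 0},
  {"hand": -1,"slide": [7,0,2],"spin": 0},
])

```text
time: 14.25
tool_pos: [0.579, 0.1732, 0.1233]
tool_rot: [3.04, 1.523, 0.159]
contact_force: [-4.6, 0.7, 10.9]
opening: 0.05
```

Run:
```python
from h import *
for i in range(4):vision.read_camera('top')
stat()
for t in (.7,.75): step(t,h=.026)
card_normal('s7.png')
p,c,T=shot('top','t7.png')
cv2.imwrite('pics/t7c.png',cv2.resize(p['pixels'][120:260,140:280],None,fx=5,fy=4))
```

```text
t 14.45 grasp stand [-50.    0.4   6.6] F stand [-3.6  0.6  7.6] tilt [ 0.046 -0.005 -0.999] yaw -75.03 open 0.05
th 0.7 want stand [-49.4  -0.   12. ] slide [-5.4  0.4 -0.9]
th 0.75 want stand [-49.9   0.    9.6] slide [-3.   0.4 -0.2]
card normal stand [-0.523  0.03   0.852] theta 0.551 n 6
```

View pics/t7c.png

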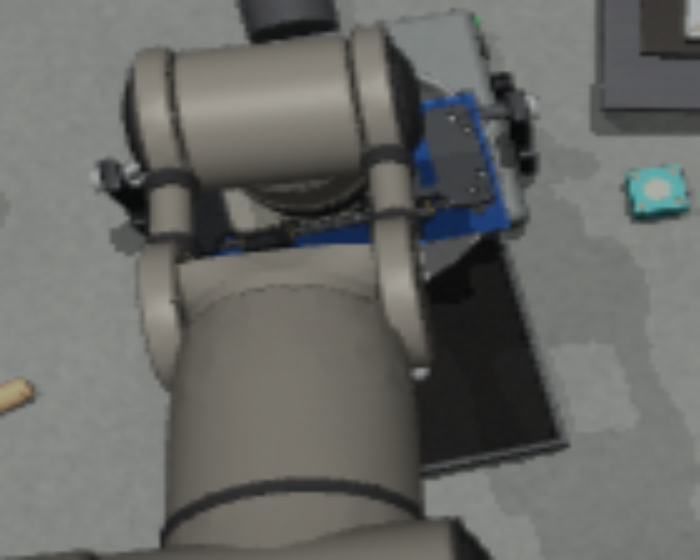

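View pics/c_s7.png

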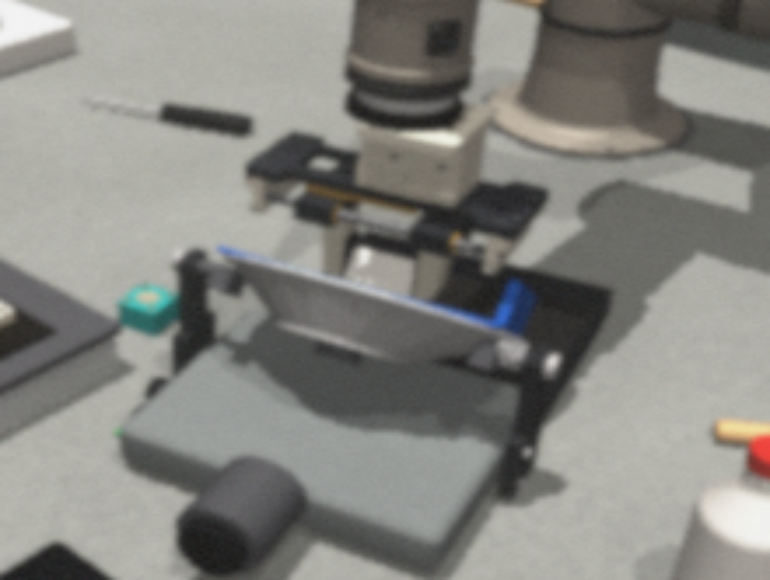

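Request:
send_rows([
  {"hand": -1,"slide": [7,0,1],"spin": 0},
])

```text
time: 14.65
tool_pos: [0.5783, 0.1729, 0.119]
tool_rot: [3.03, 1.522, 0.15]
contact_force: [-18.1, -2.6, 49.0]
opening: 0.0497
```

Run:
```python
from h import *
for i in range(20):vision.read_camera('top')
stat()
for t in (.75,.8): step(t,h=.026)
p,c,T=shot('top','t8.png')
cv2.imwrite('pics/t8c.png',cv2.resize(p['pixels'][120:260,140:280],None,fx=5,fy=4))
p,c,T=shot('scene','s8.png')
cv2.imwrite('pics/s8c.png',cv2.resize(p['pixels'][120:320,180:400],None,fx=3.5,fy=2.9))
p,c,T=shot('wrist','w8.png')
```

```text
t 15.65 grasp stand [-50.6   0.4   2.9] F stand [-9.6  1.5 18.3] tilt [ 0.048 -0.005 -0.999] yaw -75.01 open 0.05
th 0.75 want stand [-49.9   0.    9.6] slide [-6.6  0.4 -1. ]
th 0.8 want stand [-50.3  -0.    7. ] slide [-4.1  0.4 -0.5]
```

View pics/t8c.png

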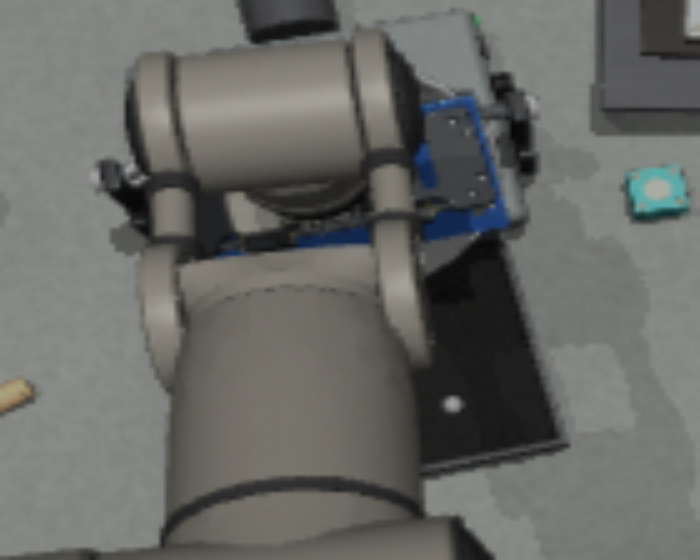

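View pics/s8c.png

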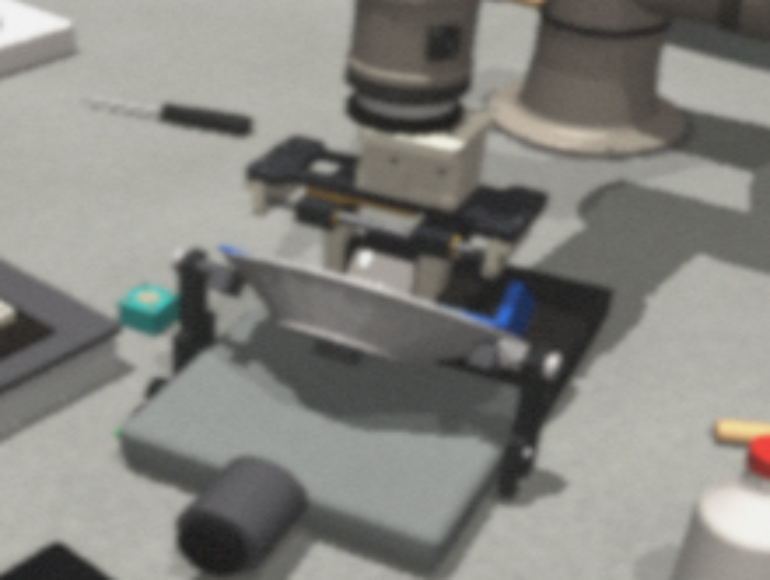

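View pics/w8.png

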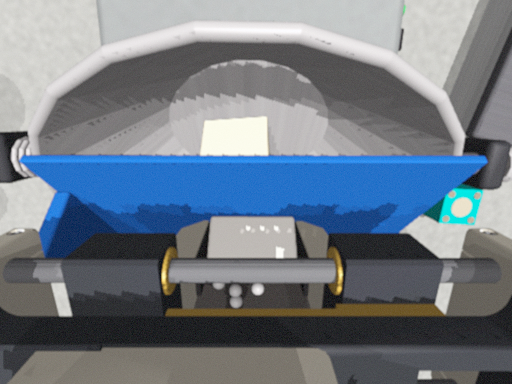

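Run:
```python
from h import *
im=cv2.imread('pics/w8.png'); cv2.imwrite('pics/w8c.png',cv2.resize(im[260:330,150:350],None,fx=4,fy=4,interpolation=cv2.INTER_CUBIC))
for i in range(10):vision.read_camera('top')
p,c,T=shot('wrist','w9.png'); im=p['pixels']; cv2.imwrite('pics/w9c.png',cv2.resize(im[270:320,190:310],None,fx=6,fy=6,interpolation=cv2.INTER_CUBIC))
g=im.min(-1)
for v,u in [(289,218),(291,236),(301,236),(289,258),(300,280)]: print(u,v,np.round(c[v,u],3))
stat()
```

```text
218 289 [0.464 0.18  0.018]
236 291 [0.468 0.161 0.019]
236 301 [0.455 0.157 0.018]
258 289 [0.475 0.138 0.017]
280 300 [0.46  0.107 0.006]
t 16.35 grasp stand [-50.6   0.4   2.9] F stand [-8.3  2.1 17.7] tilt [ 0.048 -0.005 -0.999] yaw -75.01 open 0.0498
```

View pics/w9c.png

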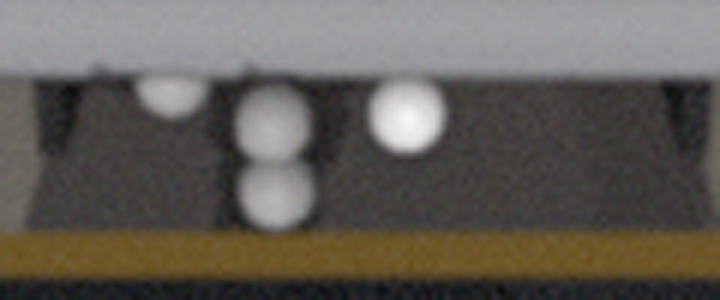

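Request:
send_rows([
  {"hand": -1,"slide": [-10,0,-1],"spin": 0},
  {"hand": -1,"slide": [8,0,1],"spin": 0},
  {"hand": -1,"slide": [-10,0,-1],"spin": 0},
  {"hand": -1,"slide": [8,0,1],"spin": 0},
])

```text
time: 16.75
tool_pos: [0.5772, 0.1723, 0.127]
tool_rot: [3.017, 1.522, 0.137]
contact_force: [-1.1, -0.2, 2.1]
opening: 0.0497
```

Run:
```python
from h import *
stat()
for i in range(16):vision.read_camera('top')
stat()
p,c,T=shot('wrist','w10.png')
p,c,T=shot('top','t10.png'); cv2.imwrite('pics/t10c.png',cv2.resize(p['pixels'][120:260,140:280],None,fx=5,fy=4))
for d in vision.search_frame(p,'ball1_center'): print(d)
print(np.round(c[221,231],3))
```

```text
t 16.75 grasp stand [-51.4   0.1  11. ] F stand [-1.1  0.1  2.1] tilt [ 0.049 -0.006 -0.999] yaw -74.98 open 0.0497
t 17.55 grasp stand [-53.2   0.3   7.9] F stand [-4.1 -0.4  0.6] tilt [ 0.043 -0.005 -0.999] yaw -74.98 open 0.0499
[0.44  0.098 0.014]
```

View pics/w10.png

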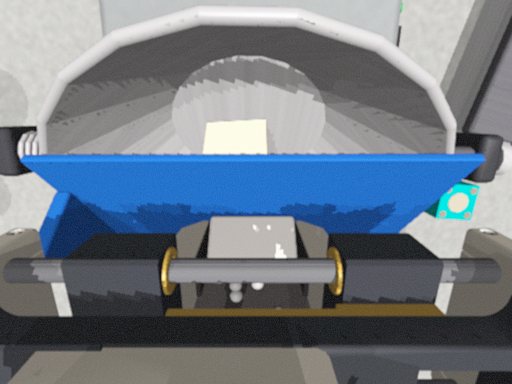

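View pics/t10c.png

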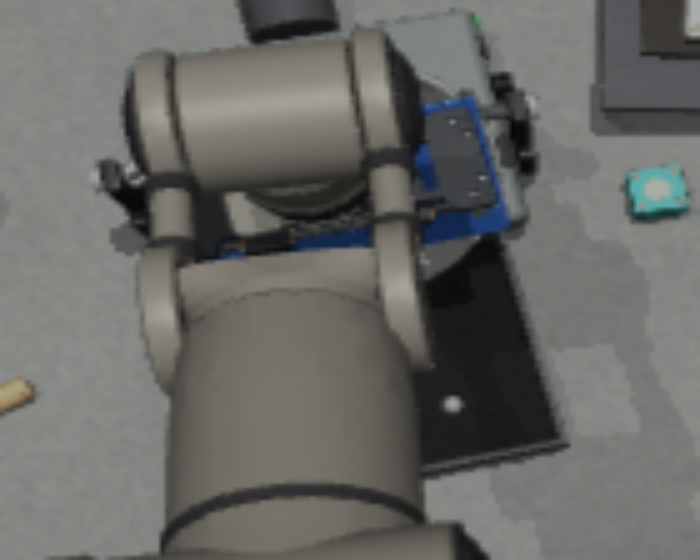

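Run:
```python
from h import *
p,c,T=shot('top','t11.png'); cv2.imwrite('pics/t11c.png',cv2.resize(p['pixels'][165:215,200:260],None,fx=12,fy=12,interpolation=cv2.INTER_CUBIC))
for v in range(182,188): print([tuple(np.round(c[v,u],3)) for u in (224,225,226)])
stat(); card_normal('s11.png')
for t in (.6,.7,.75): step(t,dx=0,h=.025)
```

```text
[(np.float64(0.558), np.float64(0.122), np.float64(0.069)), (np.float64(0.558), np.float64(0.118), np.float64(0.071)), (np.float64(0.558), np.float64(0.115), np.float64(0.069))]
[(np.float64(0.555), np.float64(0.122), np.float64(0.069)), (np.float64(0.555), np.float64(0.119), np.float64(0.066)), (np.float64(0.555), np.float64(0.115), np.float64(0.071))]
[(np.float64(0.551), np.float64(0.121), np.float64(0.07)), (np.float64(0.553), np.float64(0.119), np.float64(0.063)), (np.float64(0.552), np.float64(0.115), np.float64(0.067))]
[(np.float64(0.549), np.float64(0.122), np.float64(0.066)), (np.float64(0.548), np.float64(0.118), np.float64(0.069)), (np.float64(0.55), np.float64(0.115), np.float64(0.062))]
[(np.float64(0.546), np.float64(0.122), np.float64(0.063)), (np.float64(0.546), np.float64(0.118), np.float64(0.065)), (np.float64(0.546), np.float64(0.115), np.float64(0.064))]
[(np.float64(0.464), np.float64(0.091), np.float64(0.478)), (np.float64(0.544), np.float64(0.119), np.float64(0.058)), (np.float64(0.543), np.float64(0.115), np.float64(0.063))]
t 17.75 grasp stand [-53.2   0.3   7.9] F stand [-2.9  0.4  1.2] tilt [ 0.043 -0.005 -0.999] yaw -74.99 open 0.05
card normal stand [-0.604  0.007  0.797] theta 0.648 n 133
th 0.6 want stand [-47.3  -0.   16.1] slide [-7.8  0.4 -6.2]
th 0.7 want stand [-48.7   0.   11.3] slide [-3.1  0.3 -4.6]
th 0.75 want stand [-49.2  -0.    8.8] slide [-0.7  0.3 -4. ]
```

View pics/t11c.png

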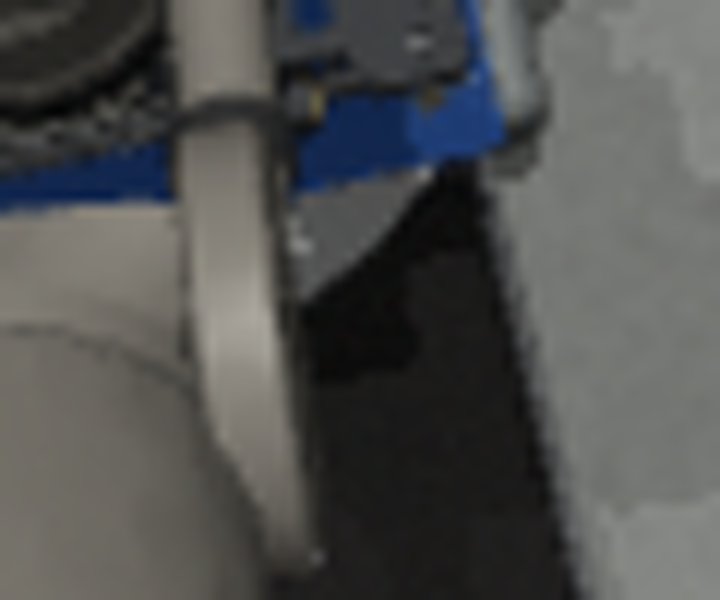

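View pics/c_s11.png

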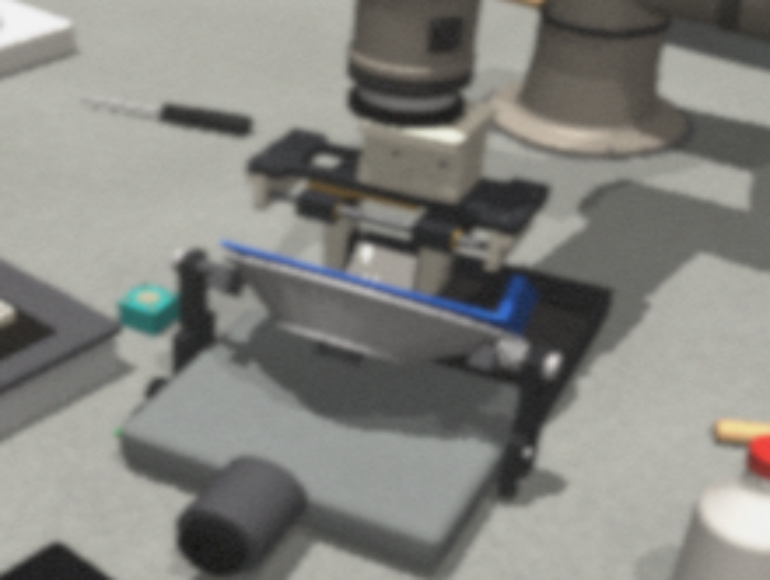

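Request:
send_rows([
  {"hand": -1,"slide": [6,0,-4],"spin": 0},
  {"hand": -1,"slide": [5,0,-2],"spin": 0},
])

```text
time: 18.0
tool_pos: [0.5788, 0.173, 0.1192]
tool_rot: [2.982, 1.531, 0.103]
contact_force: [-35.9, -8.5, 58.1]
opening: 0.0502
```

Run:
```python
from h import *
stat()
for i in range(16):vision.read_camera('top')
stat()
for t in (.6,.7,.75): step(t,dx=0,h=.025)
```

```text
t 18.0 grasp stand [-49.5   0.4   3.2] F stand [-36.8   1.   58.1] tilt [ 0.039 -0.006 -0.999] yaw -74.96 open 0.0502
t 18.8 grasp stand [-49.5   0.4   3.4] F stand [-25.8   0.3  36.5] tilt [ 0.041 -0.006 -0.999] yaw -74.97 open 0.0497
th 0.6 want stand [-47.3  -0.   16.1] slide [-12.6   0.5  -2.7]
th 0.7 want stand [-48.7   0.   11.3] slide [-7.8  0.5 -1.1]
th 0.75 want stand [-49.2  -0.    8.8] slide [-5.4  0.4 -0.5]
```

Request:
send_rows([
  {"hand": -1,"slide": [-8,0,-1],"spin": 0},
  {"hand": -1,"slide": [-8,0,-2],"spin": 0},
])

```text
time: 19.0
tool_pos: [0.5802, 0.1737, 0.1373]
tool_rot: [2.988, 1.53, 0.109]
contact_force: [-2.6, -0.3, -0.8]
opening: 0.0497
```

Run:
```python
from h import *
for i in range(3):vision.read_camera('top')
stat(); card_normal('s12.png')
for t in (.5,.4,.3): step(t,dx=0,h=.023)
```

```text
t 19.15 grasp stand [-47.    0.6  20.8] F stand [-0.3 -0.   0.3] tilt [ 0.043 -0.006 -0.999] yaw -74.97 open 0.0497
card normal stand [-0.808  0.004  0.59 ] theta 0.94 n 172
th 0.5 want stand [-44.5   0.   19. ] slide [ 1.4  0.6 -2.7]
th 0.4 want stand [-42.4   0.   23.3] slide [-2.8  0.6 -4.9]
th 0.3 want stand [-39.9   0.   27.4] slide [-6.8  0.7 -7.7]
```

View pics/c_s12.png

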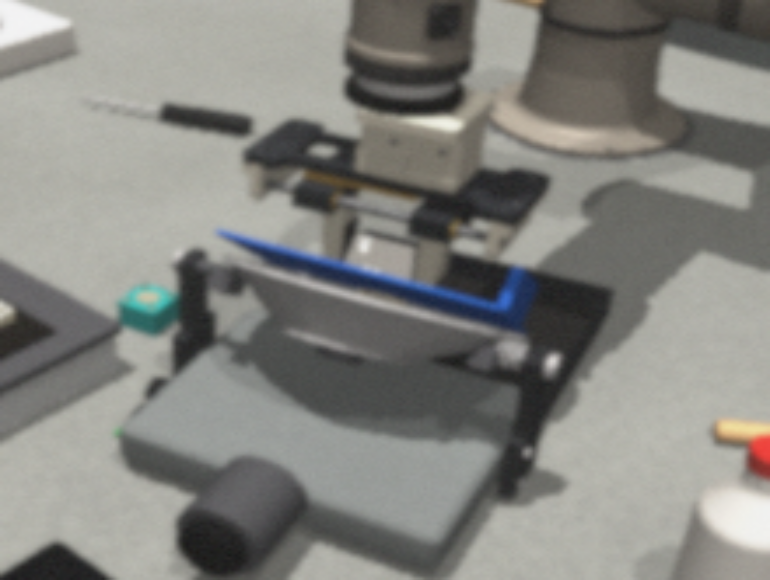

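Run:
```python
from h import *
for i in range(3):vision.read_camera('top')
stat(); card_normal('s13.png'); p,c,T=shot('wrist','w13.png')
```

```text
t 19.35 grasp stand [-47.8   0.6  19.7] F stand [0.  0.4 1.3] tilt [ 0.04  -0.006 -0.999] yaw -74.97 open 0.0498
card normal stand [-0.814  0.004  0.581] theta 0.951 n 169
```

View pics/c_s13.png

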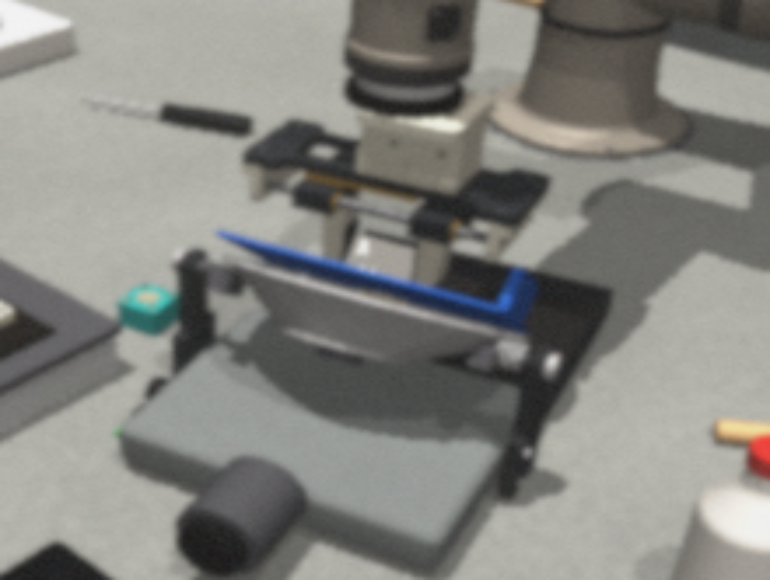

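View pics/w13.png

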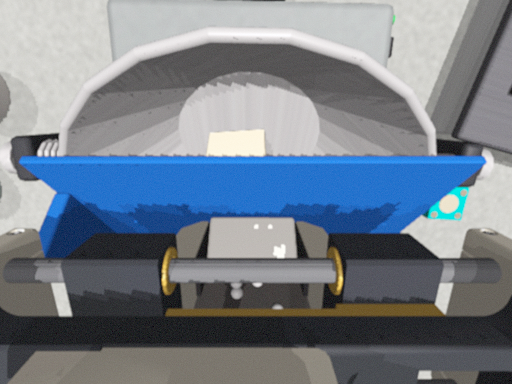

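Request:
send_rows([
  {"hand": -1,"slide": [-4,0,-2],"spin": 0},
])

```text
time: 19.55
tool_pos: [0.581, 0.1739, 0.1389]
tool_rot: [2.977, 1.534, 0.098]
contact_force: [-3.3, -1.2, -1.3]
opening: 0.05
```

Run:
```python
from h import *
for i in range(4):vision.read_camera('top')
stat(); card_normal('s14.png'); p,c,T=shot('wrist','w14.png')
```

```text
t 19.75 grasp stand [-46.2   0.6  23.8] F stand [-1.9  0.5  0.2] tilt [ 0.039 -0.006 -0.999] yaw -74.97 open 0.05
card normal stand [-0.798  0.003  0.603] theta 0.924 n 172
```

View pics/c_s14.png

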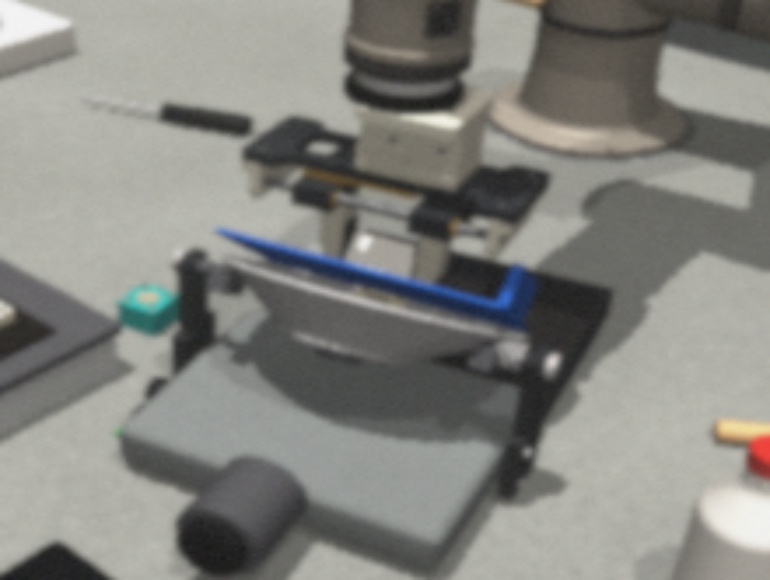

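Request:
send_rows([
  {"hand": -1,"slide": [-3,0,-2],"spin": 0},
], grip_force=12)

```text
time: 19.95
tool_pos: [0.5832, 0.1744, 0.1425]
tool_rot: [2.979, 1.533, 0.1]
contact_force: [-3.0, -1.9, 0.6]
opening: 0.0501
```

Run:
```python
from h import *
for i in range(4):vision.read_camera('top')
stat(); card_normal('s15.png'); p,c,T=shot('wrist','w15.png')
```

```text
t 20.15 grasp stand [-44.1   0.6  27.1] F stand [-3.1  0.2  0.1] tilt [ 0.04  -0.006 -0.999] yaw -74.97 open 0.05
card normal stand [-0.768  0.002  0.64 ] theta 0.876 n 173
```

View pics/c_s15.png

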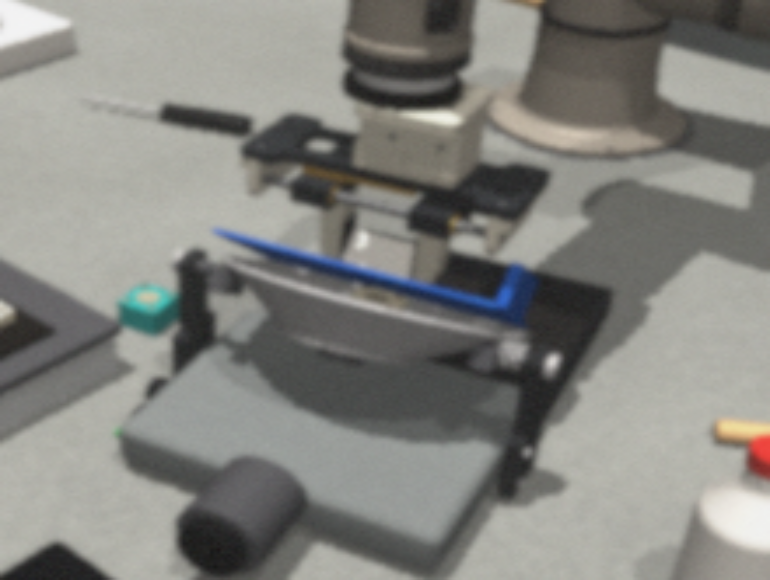

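View pics/w15.png

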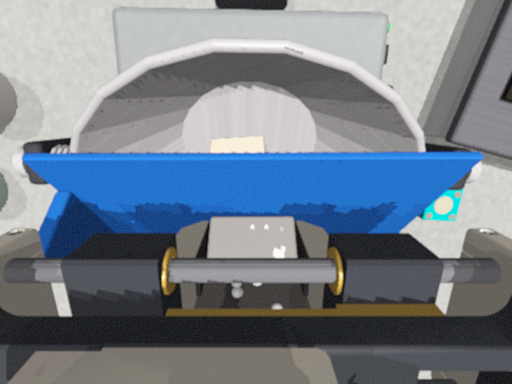

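Request:
send_rows([
  {"hand": -1,"slide": [-4,0,-3],"spin": 0},
  {"hand": -1,"slide": [-4,0,-3],"spin": 0},
], grip_force=10)

```text
time: 20.45
tool_pos: [0.589, 0.1761, 0.1512]
tool_rot: [2.981, 1.532, 0.102]
contact_force: [-2.9, -0.6, -0.3]
opening: 0.0498
```

Run:
```python
from h import *
for i in range(4):vision.read_camera('top')
stat(); card_normal('s16.png'); p,c,T=shot('wrist','w16.png')
```

```text
t 20.65 grasp stand [-38.2   0.7  35.3] F stand [-0.2  0.5  1. ] tilt [ 0.04  -0.006 -0.999] yaw -74.96 open 0.0501
card normal stand [-0.759  0.     0.651] theta 0.862 n 171
```

View pics/c_s16.png

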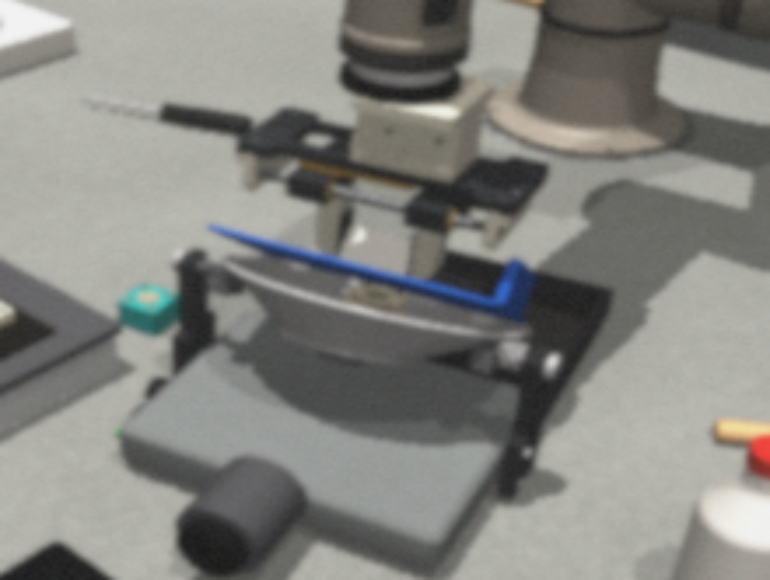

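Request:
send_rows([
  {"hand": -1,"slide": [-1,0,0],"spin": 0},
], grip_force=5)

```text
time: 20.85
tool_pos: [0.5895, 0.1762, 0.152]
tool_rot: [2.987, 1.53, 0.108]
contact_force: [-0.4, 0.2, 0.5]
opening: 0.05
```

Run:
```python
from h import *
for i in range(5):vision.read_camera('top')
stat(); card_normal('s17.png'); p,c,T=shot('wrist','w17.png')
```

```text
t 21.1 grasp stand [-38.4   0.7  36.1] F stand [ 0.5 -0.7 -0.5] tilt [ 0.04  -0.006 -0.999] yaw -74.97 open 0.0502
card normal stand [-0.512  0.003  0.859] theta 0.538 n 342
```

View pics/c_s17.png

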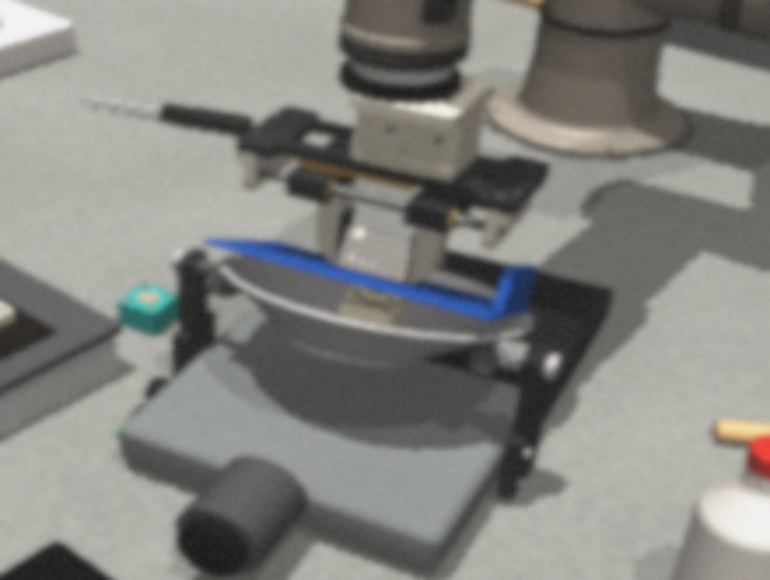

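View pics/w17.png

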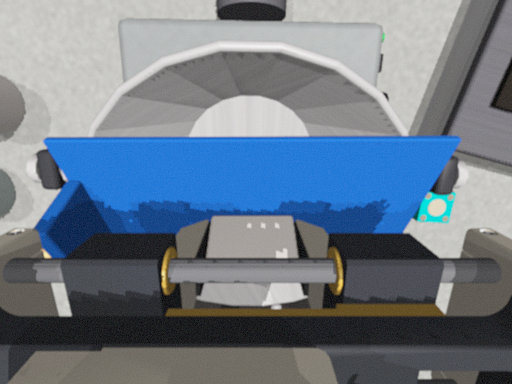

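Request:
send_rows([
  {"hand": -1,"slide": [-4,0,-3],"spin": 0},
  {"hand": -1,"slide": [-4,0,-3],"spin": 0},
], grip_force=5)

```text
time: 21.4
tool_pos: [0.5943, 0.1776, 0.1598]
tool_rot: [2.981, 1.533, 0.102]
contact_force: [-0.9, 0.1, -1.2]
opening: 0.05
```

Run:
```python
from h import *
for i in range(6):vision.read_camera('top')
stat(); card_normal('s18.png'); p,c,T=shot('wrist','w18.png')
```

```text
t 21.7 grasp stand [-33.5   0.9  43.4] F stand [ 0.8  0.7 -1.3] tilt [ 0.037 -0.006 -0.999] yaw -74.97 open 0.05
card normal stand [-0.279  0.004  0.96 ] theta 0.283 n 865
```

View pics/c_s18.png

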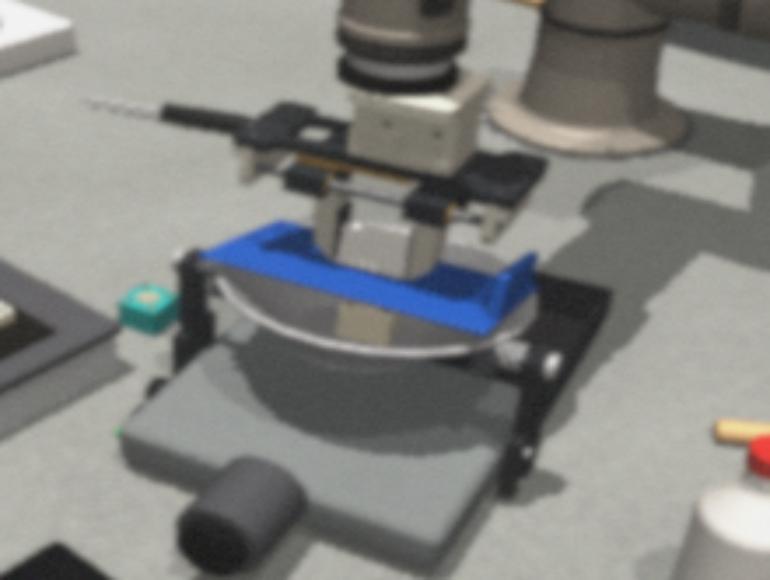

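Request:
send_rows([
  {"hand": -1,"slide": [-5,0,-1],"spin": 0},
  {"hand": -1,"slide": [-8,0,0],"spin": 0},
  {"hand": -1,"slide": [-15,0,0],"spin": 0},
  {"hand": -1,"slide": [-25,0,0],"spin": 0},
  {"hand": -1,"slide": [-25,0,0],"spin": 0},
], grip_force=12)

```text
time: 22.3
tool_pos: [0.5898, 0.177, 0.237]
tool_rot: [2.949, 1.543, 0.07]
contact_force: [0.2, -0.3, -1.1]
opening: 0.0499
```

Run:
```python
from h import *
for i in range(3):vision.read_camera('top')
stat(); card_normal('s19.png')
plan((.545,-.17,.2),-60,n=8)
```

```text
t 22.45 grasp stand [-36.6   1.4 121.7] F stand [-0.8 -0.2 -1.6] tilt [ 0.032 -0.006 -0.999] yaw -74.96 open 0.0501
card normal stand [-0.275  0.003  0.962] theta 0.278 n 754
pos [0.59   0.1771 0.2359] yaw -74.96 d [ -45.  -347.1  -35.9] dyaw 14.96 F [-0.08  0.14 -2.97] open 0.0502 t 22.5 tilt [ 0.0293  0.0022 -0.9996]
[4.2, 40.4, 16.8] -0.033
[4.2, 39.8, 18.1] -0.033
[4.2, 39.2, 19.4] -0.033
[4.2, 38.6, 20.7] -0.033
[4.2, 37.9, 21.9] -0.033
[4.2, 37.1, 23.2] -0.033
[4.2, 36.4, 24.4] -0.033
[4.2, 35.6, 25.5] -0.033
```

View pics/c_s19.png

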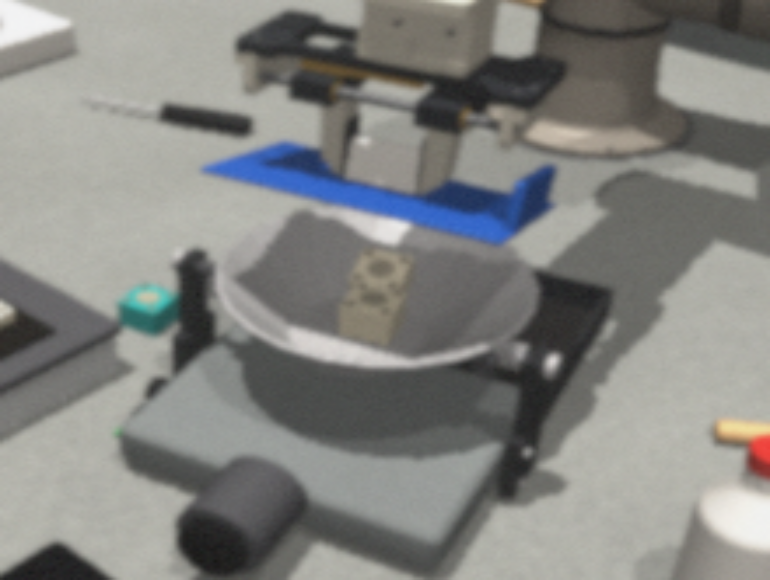

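Request:
send_rows([
  {"hand": -1,"slide": [2,25,11],"spin": 0},
  {"hand": -1,"slide": [2,40,18],"spin": 0},
  {"hand": -1,"slide": [2,40,18],"spin": 0},
  {"hand": -1,"slide": [2,40,18],"spin": 0},
  {"hand": -1,"slide": [2,40,18],"spin": 0},
  {"hand": -1,"slide": [2,40,18],"spin": 0},
  {"hand": -1,"slide": [2,40,18],"spin": 0},
  {"hand": -1,"slide": [2,40,18],"spin": 0},
])

```text
time: 23.3
tool_pos: [0.5303, -0.1574, 0.202]
tool_rot: [-2.642, 1.56, 0.773]
contact_force: [0.8, -0.5, -2.2]
opening: 0.0501
```

Run:
```python
from h import *
for i in range(3):vision.read_camera('top')
stat()
plan((.53,-.19,.09),-75)
p,c,T=shot('top','t20.png'); cv2.imwrite('pics/t20c.png',cv2.resize(p['pixels'][110:260,140:300],None,fx=5,fy=4))
```

```text
t 23.45 grasp stand [-180.5 -307.8   85.7] F stand [ 0.4 -0.2 -1.9] tilt [ 0.009  0.006 -1.   ] yaw -74.61 open 0.0501
pos [ 0.5302 -0.1584  0.2017] yaw -74.61 d [  -0.2  -31.6 -111.7] dyaw -0.39 F [ 0.48 -0.07 -1.86] open 0.0501 t 23.45 tilt [ 0.0072  0.0077 -0.9999]
[37.2, 10.4, 3.2] 0.002
[37.2, 10.4, 3.2] 0.002
[37.2, 10.4, 3.2] 0.002
```

View pics/t20c.png

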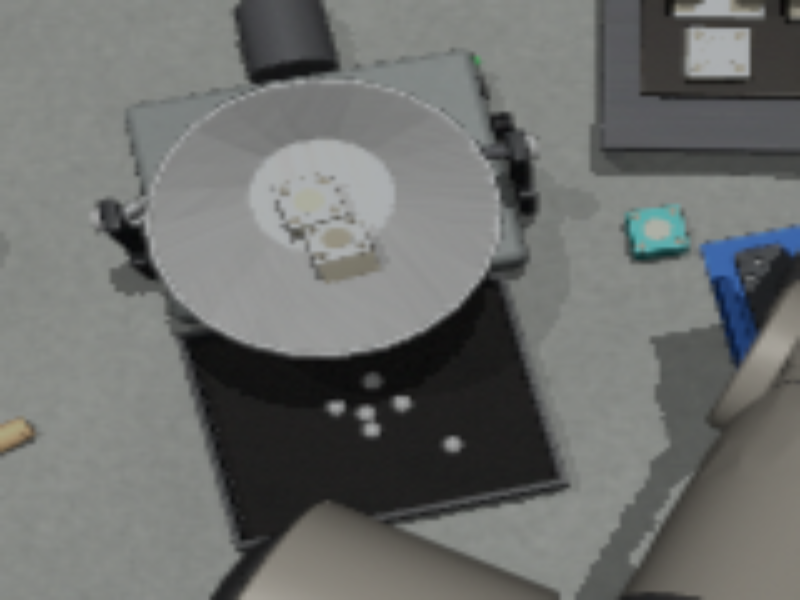

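Request:
send_rows([
  {"hand": -1,"slide": [40,8,2],"spin": 0},
  {"hand": -1,"slide": [45,8,2],"spin": 0},
  {"hand": -1,"slide": [45,8,2],"spin": 0},
  {"hand": -1,"slide": [25,0,0],"spin": 0},
])

```text
time: 23.9
tool_pos: [0.5367, -0.1762, 0.0452]
tool_rot: [-3.093, 1.553, 0.326]
contact_force: [-1.6, -0.8, -3.1]
opening: 0.0502
```

Run:
```python
from h import *
for i in range(3):vision.read_camera('top')
plan((.53,-.19,.006),-75)
p,c,T=shot('scene','s21.png'); cv2.imwrite('pics/s21c.png',cv2.resize(p['pixels'][120:270,100:300],None,fx=4,fy=4))
```

```text
pos [ 0.5373 -0.176   0.0474] yaw -74.12 d [ -7.3 -14.  -41.4] dyaw -0.88 F [-0.17 -0.22 -1.61] open 0.0502 t 24.05 tilt [ 0.0172  0.0058 -0.9998]
[41.2, 11.5, 11.6] 0.015
```

View pics/s21c.png

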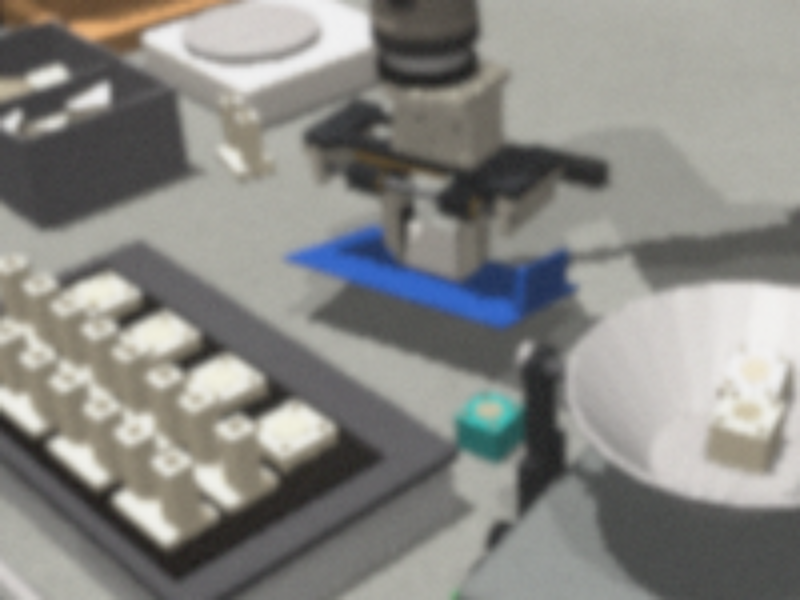

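Clear spot with nothing under the card. I'll lower it with a light grip so it pivots flat on the bench.

Request:
send_rows([
  {"hand": -1,"slide": [14,3,2],"spin": 0},
  {"hand": -1,"slide": [12,0,2],"spin": 0},
  {"hand": -1,"slide": [8,0,1],"spin": 0},
], grip_force=4)

```text
time: 24.4
tool_pos: [0.5395, -0.1817, 0.0187]
tool_rot: [2.827, 1.539, -0.035]
contact_force: [0.8, 0.3, -1.2]
opening: 0.0499
```

Run:
```python
from h import *
for i in range(4):vision.read_camera('top')
plan((.53,-.19,.006),-75,n=1)
p,c,T=shot('scene','s22.png'); cv2.imwrite('pics/s22c.png',cv2.resize(p['pixels'][120:270,100:300],None,fx=4,fy=4))
```

```text
pos [ 0.5391 -0.1817  0.0188] yaw -74.02 d [ -9.1  -8.3 -12.8] dyaw -0.98 F [ 0.    1.24 -1.48] open 0.0503 t 24.6 tilt [ 3.000e-02 -5.000e-04 -9.995e-01]
[12.5, 5.4, 11.4] 0.017
```

View pics/s22c.png

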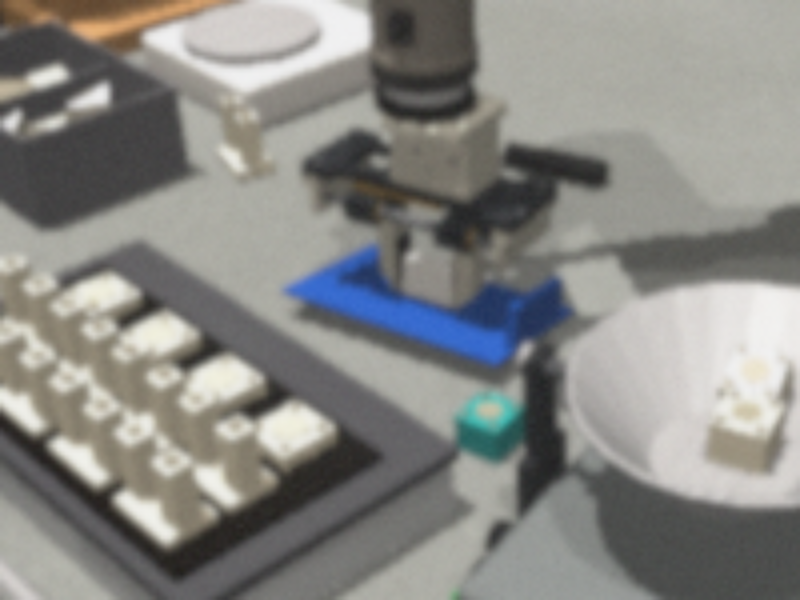

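Request:
send_rows([
  {"hand": -1,"slide": [7,0,0],"spin": 0},
  {"hand": -1,"slide": [5,0,0],"spin": 0},
  {"hand": -1,"slide": [4,0,0],"spin": 0},
], grip_force=3)

```text
time: 24.95
tool_pos: [0.5412, -0.1823, 0.0042]
tool_rot: [2.8, 1.537, -0.063]
contact_force: [-8.1, 3.4, 40.0]
opening: 0.0504
```

Run:
```python
from h import *
for i in range(4):vision.read_camera('top')
plan((.53,-.19,.006),-75,n=1)
p,c,T=shot('scene','s23.png'); cv2.imwrite('pics/s23c.png',cv2.resize(p['pixels'][120:270,100:300],None,fx=4,fy=4))
```

```text
pos [ 0.5412 -0.1823  0.0045] yaw -74.04 d [-11.2  -7.7   1.5] dyaw -0.96 F [-1.66  0.68  7.88] open 0.0499 t 25.15 tilt [ 0.0341 -0.0022 -0.9994]
[-1.8, 4.4, 12.8] 0.017
```

View pics/s23c.png

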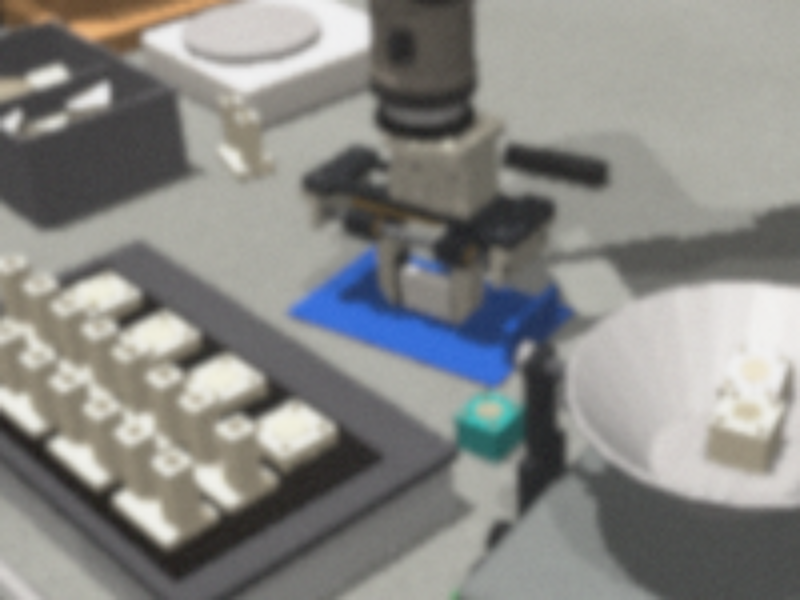

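Lying flat. I'll release it, opening the fingers 16 mm, and rise.

Request:
send_rows([
  {"hand": 0.6,"slide": [-2,0,0],"spin": 0},
  {"hand": 0.6,"slide": [0,0,0],"spin": 0},
])

```text
time: 25.4
tool_pos: [0.5415, -0.1825, 0.0069]
tool_rot: [2.783, 1.535, -0.08]
contact_force: [0.4, 0.2, -0.6]
opening: 0.0619
```

Run:
```python
from h import *
for i in range(4):vision.read_camera('top')
plan((.53,-.19,.15),-75,n=1)
```

```text
pos [ 0.5411 -0.1823  0.0064] yaw -74.04 d [-11.1  -7.7 143.6] dyaw -0.96 F [ 0.15 -0.8   0.44] open 0.0729 t 25.6 tilt [ 0.0342 -0.0023 -0.9994]
[-143.9, 6.0, 8.2] 0.017
```

Request:
send_rows([
  {"hand": 0.6,"slide": [-20,0,0],"spin": 0},
  {"hand": 0.6,"slide": [-40,0,0],"spin": 0},
  {"hand": 0.6,"slide": [-45,0,0],"spin": 0},
  {"hand": 0.6,"slide": [-45,0,0],"spin": 0},
  {"hand": 0.6,"slide": [-45,0,0],"spin": 0},
])

```text
time: 26.1
tool_pos: [0.5306, -0.1802, 0.1991]
tool_rot: [-3.085, 1.552, 0.335]
contact_force: [1.2, -0.2, -0.5]
opening: 0.0734
```

Run:
```python
from h import *
for i in range(4):vision.read_camera('top')
stat()
p,c,T=shot('wrist','w24.png'); im=p['pixels'].astype(int); m=(im[...,0]>im[...,2]+60)&(im[...,0]>im[...,1]+40)
q=c[m&(c[...,2]<.02)&(c[...,2]>-.02)]; A_=np.c_[q[:,:2],np.ones(len(q))]; k=np.linalg.lstsq(A_,q[:,2],rcond=None)[0]; print('card plane slope',k,len(q),q.mean(0))
p,c,T=shot('top','t24.png'); cv2.imwrite('pics/t24c.png',cv2.resize(p['pixels'][90:270,80:440],None,fx=2.2,fy=2.9))
p,c,T=shot('scene','s24.png')
```

```text
t 26.3 grasp stand [-185.3 -329.4   82.5] F stand [-0.9  0.4 -1.3] tilt [ 0.021 -0.001 -1.   ] yaw -74.04 open 0.0734
card plane slope [-0.00021253  0.0006155   0.00493374] 12709 [ 0.54575553 -0.1821253   0.00470566]
```

View pics/t24c.png

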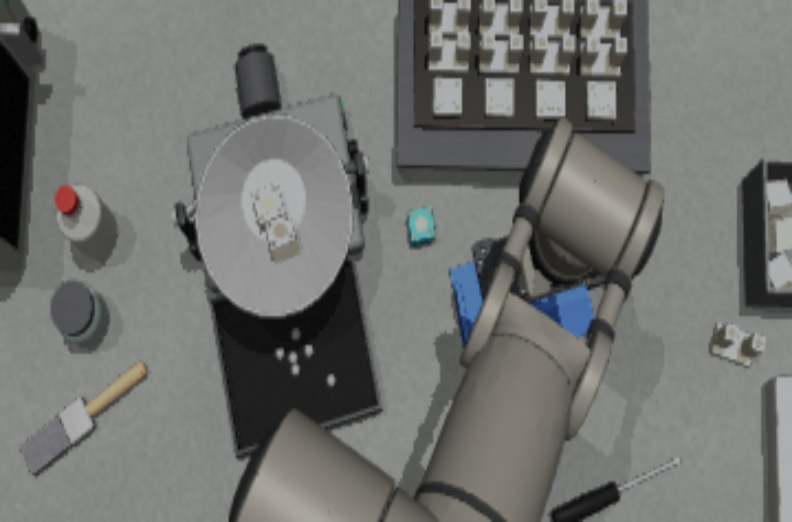

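View pics/s24.png

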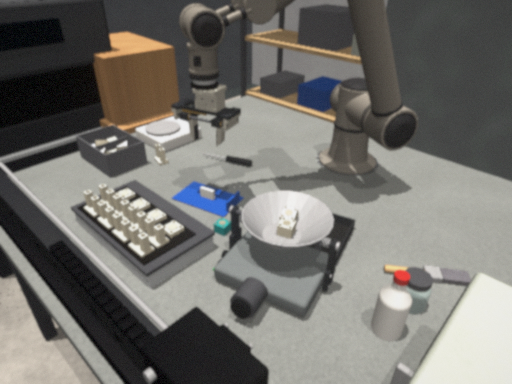

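Run:
```python
from h import *
p,c,T=shot('top','t25.png')
q=(c-HX)@B.T; w=(np.hypot(q[...,0]+.03,q[...,1])<.104)&(np.hypot(q[...,0]+.03,q[...,1])>.098)&(q[...,2]>-.02)
a=q[w]; k=np.linalg.lstsq(np.c_[a[:,:2],np.ones(len(a))],a[:,2],rcond=None)[0]; print('rim slope',k)
b=q[(np.hypot(q[...,0]+.03,q[...,1])<.09)&(c[...,2]>.128)]; 
im=p['pixels'].astype(int); mm=(im[...,2]-im[...,0]>12)&(np.hypot(q[...,0]+.03,q[...,1])<.09)&(c[...,2]>.1); b=q[mm]; print('blocks',len(b),(b-[-.03,0,.015]).min(0),(b-[-.03,0,.015]).max(0))
job.hand_in()
```

```text
rim slope [-0.02333979  0.00041468  0.0112921 ]
blocks 97 [-0.04549892 -0.0224551  -0.02742877] [0.02940081 0.02132253 0.00266285]
the job is handed in; nothing more can be done
```

I handed the job in after 26 of the 72 s. My last checks found no failure, but hand-in gives no verdict.

**What I did:**
1. I pulled the card out by its turned-up end and let go of it flat in the open.
2. I took it again by the ends of its bar, so that it could pivot with the bowl.
3. I laid it across the mouth with a gap of about 45 mm at the lip and pressed the bowl to its stop.
4. I let the bowl swing back under the card and laid the card flat on the bench.

**Last checks:**
- **Balls:** all six show inside the tray in the top view.
- **Blocks:** both are in the bowl, all visible parts within about 50 mm of the mouth's centre and at most 3 mm above the rim.
- **Bowl:** the rim slope measured about 0.02 rad, against a limit of 0.06; I did not measure it before tipping.
- **Card:** it lies flat, with a slope under 0.001 rad and its top face about 5 mm above the bench.
- **Bystanders:** I saw no movement in the before and after pictures, but did not measure it.
- **Robot:** the gripper is open and clear, about 0.2 m up.

**What went less than smoothly:**
- The wrist force reached about 70 N when the bowl met its stop, against a limit of 120 N, and about 40 N when I pressed the card onto the bench.
- On the way back the card stuck at an angle in the jaws. I lowered the grip force so that it could turn flat again.
- At steep tilt the scene-camera estimate of the card's angle was unreliable, so there I relied on the arm's position and the pictures.

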